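Stand the two shafts in their holders

ROBOT

A 7-joint arm with a two-finger parallel gripper is mounted at the origin on the work surface. World frame = base frame: x ahead of the robot, y to its left, z up, the work surface at z = 0. Lengths are in m, angles in rad, forces in N, time in s.
With the tool pointing down it reaches from about 0.425 to 0.925 m from the base axis. Payload 6.8 kg.
Tool frame: the origin (TCP) lies at the very end of the fingers, on their centre line; the grasp point (between the pads) lies 19 mm behind it; x points along the fingers, y is the direction in which the jaws open and shut, and the axes are right-handed (so a half turn about x gives the same grasp; the last joint's range is limited). The gripper opens to 85 mm and grips with 20 to 120 N. Pads are 22 mm wide; open, the fingers measure 114 mm over their backs; the gripper's body (76 mm by 85 mm) begins 54 mm behind the grasp point. The pads swing forward as they close: fully open they stand 13 mm farther back than shut.
Start: joints at [-1.24, 0.477, 0.022, 1.555, -0.011, 1.109, -0.083], TCP at [0.287, 0.611, 0.231] pointing down, gripper open.
Joint ranges: [-2.96, 2.96], [-0.34, 2.1], [-1.41, 1.46], [0.24, 2.44], [-1.37, 4.51], [0.17, 1.92], [-2.96, 2.96]. Speed limits (rad/s): [2.39, 2.39, 3.14, 3.14, 3.14, 3.14, 3.14].

INTERFACE

Orientations are given as a unit quaternion [w, x, y, z].
In Python, from workcell import readout, snapshot, ctrl gives the robot as it stands.
- The arm moves only by the tool move_arm, never from a script. Its argument "moves" is text: rows parted by semicolons, each of 7 numbers parted by spaces: the turn, a rotation vector about the tool's x, y, z in degrees, then the shift along the tool's x, y, z in cm, then the finger opening in cm, from 0 to 8.54. In form: ax ay az x y z hand; .... A call has 1 to 12 rows; each row is the pose to reach, as a shift and turn from the pose commanded when the call began, along the tool's axes at that moment; what a row does not reach only later rows make up. A row lasts 1/10 s, in which the tool goes at most 50 mm and 8.59 degrees, less where a joint would pass 70% of its speed; a pose out of reach is approached as far as the arm can. A call with a gripper value outside its range is refused whole. The fingers move at their own pace and stop on an object; "squeeze" is the grip in N (left out, the last holds). Time passes only in rows, so rows that repeat a pose let the fingers close. It gives the time, the measured TCP pose, the force and the opening at its end, in the units of the state.
- readout.read_state(): the state, without advancing time (a new reading comes with each control period).
- snapshot(name): name is "side" or "top"; returns a dict with "img" (420x560x3 uint8, blue, green, red), "fx", "fy", "cx", "cy" (pixels), "R" (3x3) and "t" (3): a world point X has camera coordinates R X + t. Camera axes: x right, y down, z forward; pixel columns grow to the right and rows downward; lengths in m; the calibration is good to about 2 mm. A picture is of the moment at which its call begins. There is no depth.
- ctrl.job_done(): hands the job in, once; it reports no verdict.
The state is a dict: "time": time; "q": joint angles; "joint_velocities": joint speeds; "joint_efforts": joint torques, N m; "eef_pos": TCP position; "ee_rot": TCP orientation; "force": force on the tool from outside, world axes, zero at the start; "ft_torque": the same for the moment, N m; "finger_gap": finger opening in m.
Only numpy, scipy, OpenCV 4.12 (cv2) and the standard library are available. Lean on these libraries where they do the work, as an engineer would, in place of code of your own. Each camera call takes 0.05 s, during which the arm holds its last target.

TASK

Put the two steel shafts that lean in the sloped cradle away upright, foot end down, in the two box-section holders: the long shaft in the tall holder, the short shaft in the low holder, in either order. How deep the stop inside each holder is set is not known, so lower each shaft gently until it lands on the stop and only then let go: do not let it fall in and do not ram it. Leave the carton, the can and the bearing where they are.

Things in the scene. Friction and masses are not known exactly. Their poses are not given: they have to be found in the camera images.
- long_shaft: plain round bright steel shaft, 14 mm diameter, 205 mm long, about 248 g, a thin dark groove near each end. Origin at the centre of its lower (foot) end face; z runs along the shaft to its top end. At the start it leans in one of the cradle's two V troughs, 40 degrees from vertical, its top towards the robot side
- short_shaft: plain round bright steel shaft, 14 mm diameter, 165 mm long, about 199 g, a thin dark groove near each end. Origin at the centre of its lower (foot) end face; z runs along the shaft to its top end. At the start it leans in one of the cradle's two V troughs, 40 degrees from vertical, its top towards the robot side
- long_shaft_foot (a point): centre of the long shaft's foot end face
- short_shaft_foot (a point): centre of the short shaft's foot end face
- tall_holder: tall upright holder: a bare-metal square box-section tube, 26 mm outside, 20 mm inside (walls 3 mm), its mouth 105 mm above the bench, on a 70 x 70 x 6 mm foot plate, bolted down. Origin at the centre of the underside, z up, x and y along the tube's sides. Inside is a sprung stop pad (4 N/mm, 8 mm travel) set at an unknown depth, 38 to 82 mm below the mouth
- low_holder: low upright holder: a bare-metal square box-section tube, 26 mm outside, 20 mm inside (walls 3 mm), its mouth 75 mm above the bench, on a 70 x 70 x 6 mm foot plate, bolted down. Origin at the centre of the underside, z up, x and y along the tube's sides. Inside is a sprung stop pad (4 N/mm, 8 mm travel) set at an unknown depth, 30 to 54 mm below the mouth
- tall_holder_mouth (a point): centre of the tall holder's mouth, level with its rim; z up
- low_holder_mouth (a point): centre of the low holder's mouth, level with its rim; z up
- cradle: fixed sloped steel cradle, base plate 170 x 180 x 8 mm: two parallel V troughs, 112 mm long, open above and at the upper end, leaning 40 degrees from vertical towards the cradle's -x; at least the top 53 mm of each shaft stands clear. Origin under the middle; the shafts' feet lie at x 70, y +55 and -55, z 35 mm in its frame. Either shaft may be in either trough
- carton: bystander: small closed cardboard carton 100 x 140 x 55 mm, origin at the centre of its underside
- can: bystander: steel can, 66 mm diameter, 100 mm high, with a paper label, origin at the centre of its underside
- bearing: bystander: steel bearing ring lying flat, 60 mm outside, 32 mm bore, 16 mm high, origin at the centre of its underside
Things that resemble listed ones, but are neither listed nor needed, are in the scene too. Leave any orange look-alike of the low_holder alone. Leave any red look-alike of the tall_holder alone.

How it is judged:
At the end, for the whole second after the job is handed in: The long shaft stands released in the tall holder, its foot end more than 33 mm below the mouth, and the short shaft in the low holder, its foot end more than 25 mm below the mouth; both at rest and within 0.25 rad of vertical, foot within 12 mm of the holder's axis (z of long_shaft_foot in the frame of tall_holder_mouth below -0.033 m and horizontal distance between long_shaft_foot and tall_holder_mouth below 0.012 m and angle between each of long_shaft, short_shaft's own z axis and vertical below 0.25 rad and linear speed of each of long_shaft, short_shaft below 0.03 m/s and z of short_shaft_foot in the frame of low_holder_mouth below -0.025 m and horizontal distance between short_shaft_foot and low_holder_mouth below 0.012 m); the robot touches nothing.
It fails at once if a shaft falls inside a holder (over 0.35 m/s, a free fall of more than about 6 mm) ((z of long_shaft_foot in the frame of tall_holder_mouth below -0.004 m and horizontal distance between long_shaft_foot and tall_holder_mouth below 0.012 m and linear speed of long_shaft above 0.35 m/s) or (z of long_shaft_foot in the frame of low_holder_mouth below -0.004 m and horizontal distance between long_shaft_foot and low_holder_mouth below 0.012 m and linear speed of long_shaft above 0.35 m/s) or (z of short_shaft_foot in the frame of tall_holder_mouth below -0.004 m and horizontal distance between short_shaft_foot and tall_holder_mouth below 0.012 m and linear speed of short_shaft above 0.35 m/s) or (z of short_shaft_foot in the frame of low_holder_mouth below -0.004 m and horizontal distance between short_shaft_foot and low_holder_mouth below 0.012 m and linear speed of short_shaft above 0.35 m/s)).
It fails at once if a shaft is rammed into its holder (over 30 N) (contact force between long_shaft and tall_holder above 30 N or contact force between short_shaft and low_holder above 30 N).
It fails at once if the carton, the can or the bearing is disturbed (moved over 20 mm) (distance of any of carton, can, bearing from where it was at the start of the episode above 0.02 m).
It also fails if it takes over 64 s, if anything falls off the work surface, if the arm or the gripper's body presses on something with over 40 N, if the wrist force passes 120 N, or if a joint passes its speed limit or range.

## Working session

There is one attempt and no reset: what is moved stays moved. The work goes in short steps, Python scripts to look and compute and a tool call to move; the robot and the scene stay as the last step left them, time stands still between calls to the robot, and variables do not carry over. Pictures are saved under pics/ and viewed, and the job is handed in when it is done.

Besides the shell and the picture viewer there is one more tool, called as name(argument=value, ...), one argument or row to a line, values as JSON. move_arm: Moves the arm, as the interface text tells. Its arguments: {"type":"object","properties":{"moves":{"type":"string"},"squeeze":{"type":"number"}},"required":["moves"]}

```bash
ls; mkdir -p pics
python3 - <<'E'
from workcell import readout, snapshot
import cv2, numpy as np
print(readout.read_state())
for n in("side","top"):
    s=snapshot(n); cv2.imwrite(f"pics/{n}0.png",s["img"]); np.savez(f"pics/{n}0.npz",**s)
    print(n,s["fx"],s["fy"],s["cx"],s["cy"],s["R"],s["t"], -np.array(s["R"]).T@np.array(s["t"]))
E
```

```text
pics
{'time': 0.0, 'q': array([-1.24009948,  0.47780804,  0.02234464,  1.55647132, -0.01152287,
        1.10929419, -0.08310529]), 'joint_velocities': array([ 0.00129473,  0.00090776, -0.00210158, -0.00038158,  0.00262154,
        0.001215  , -0.00020247]), 'joint_efforts': array([ 5.19705773e-04, -5.96448934e+01,  1.60841994e+00, -2.81206477e+01,
        1.25251128e-02,  8.90010386e-03, -2.88354130e-06]), 'eef_pos': array([0.28652931, 0.61050214, 0.23031209]), 'ee_rot': array([ 0.69005544,  0.1532486 ,  0.69025703, -0.15454319]), 'force': array([-0.02123397,  0.50734252,  0.26497809]), 'ft_torque': array([ 0.0594779 , -0.04242262, -0.04362985]), 'finger_gap': 0.08539403792945661}
side 477.0521247114344 477.0521247114344 278.58042661352096 212.32715539178926 [[-0.98089195 -0.19339088  0.02123543]
 [-0.12256781  0.52950062 -0.83940826]
 [ 0.15108973 -0.82597159 -0.54308639]] [0.53894394 0.17761763 0.91971741] [0.41145613 0.76983864 0.63713502]
top 408.7656405252176 408.7656405252176 272.3957352956714 208.92225752312333 [[ 0.02860076 -0.99957322 -0.00594683]
 [-0.9947451  -0.02787651 -0.09851437]
 [ 0.09830655  0.00873317 -0.99511786]] [-0.02662704  0.56742708  0.99007144] [ 0.46787636 -0.01944425  1.04097915]
```

View pics/side0.png

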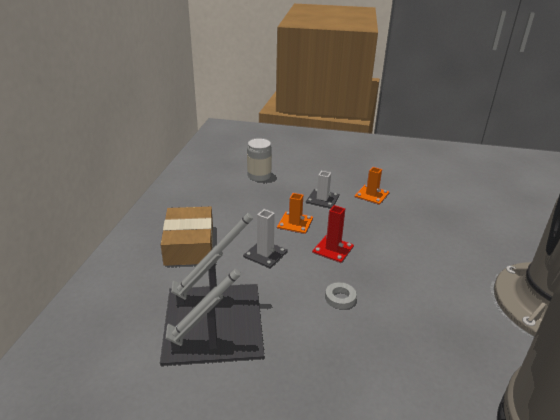

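View pics/top0.png

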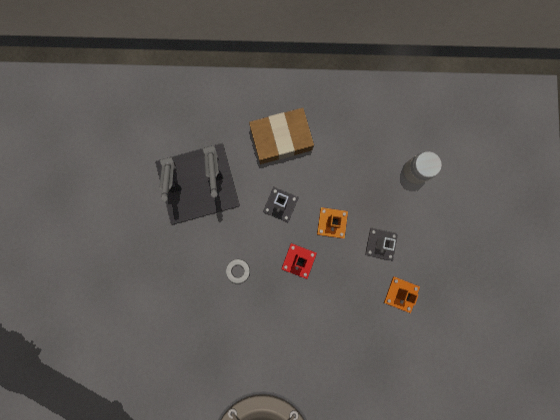

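Side view: cradle at about (212,320), with one shaft's top at (249,217) and the other's at (237,274). The bare-metal tall holder's mouth is near (266,213) and the low one's near (324,174). Top view: cradle (197,184), tall mouth (281,200), low mouth (389,244). I'll enlarge these areas.

Run:
```python
import cv2
def crop(n,x0,y0,x1,y1,k,out):
    im=cv2.imread(f"pics/{n}0.png")[y0:y1,x0:x1]
    im=cv2.convertScaleAbs(im,alpha=1.6,beta=15)
    im=cv2.resize(im,None,fx=k,fy=k,interpolation=cv2.INTER_CUBIC)
    for x in range((x0+9)//10*10,x1,10):
        cv2.line(im,((x-x0)*k+k//2,0),((x-x0)*k+k//2,6),(0,255,255),1)
        if x%20==0: cv2.putText(im,str(x),((x-x0)*k,16),0,.35,(0,255,255),1)
    for y in range((y0+9)//10*10,y1,10):
        cv2.line(im,(0,(y-y0)*k+k//2),(6,(y-y0)*k+k//2),(0,255,255),1)
        cv2.putText(im,str(y),(8,(y-y0)*k+k//2+4),0,.35,(0,255,255),1)
    cv2.imwrite(f"pics/{out}.png",im)
crop("side",155,200,285,360,5 if 0 else 3,"c_s1")
crop("side",160,205,260,300,6,"c_s1a")
crop("side",160,262,260,357,6,"c_s1b")
crop("side",230,160,350,270,5,"c_s2")
crop("top",150,140,245,225,7,"c_t1")
crop("top",255,180,410,265,5,"c_t2")
```

```text
(no output)
```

View pics/c_s1a.png

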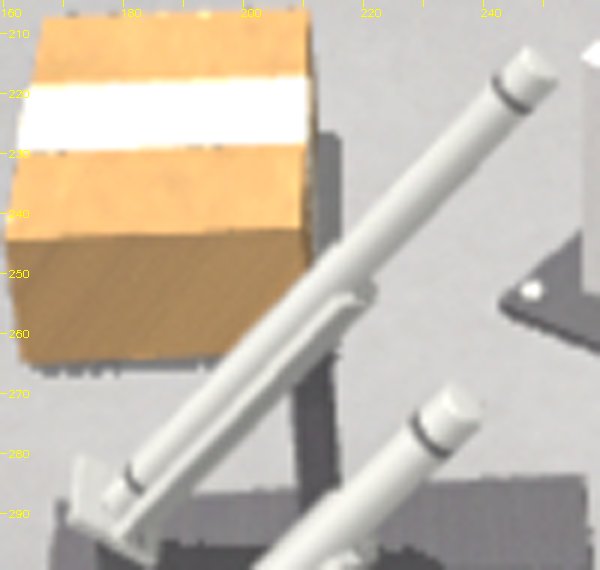

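View pics/c_s1b.png

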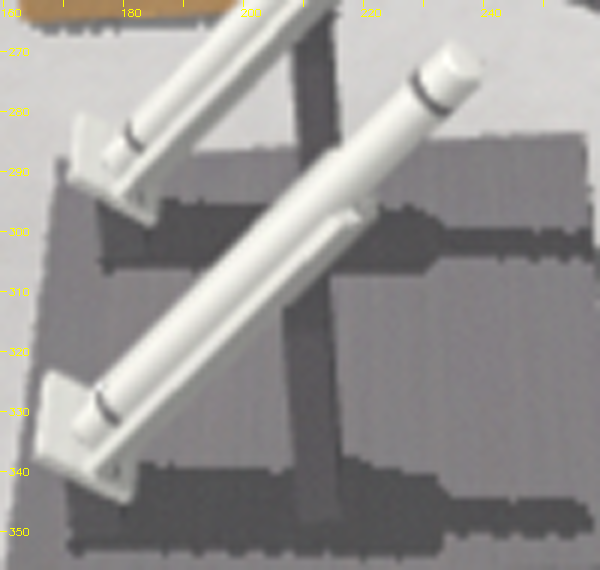

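View pics/c_s2.png

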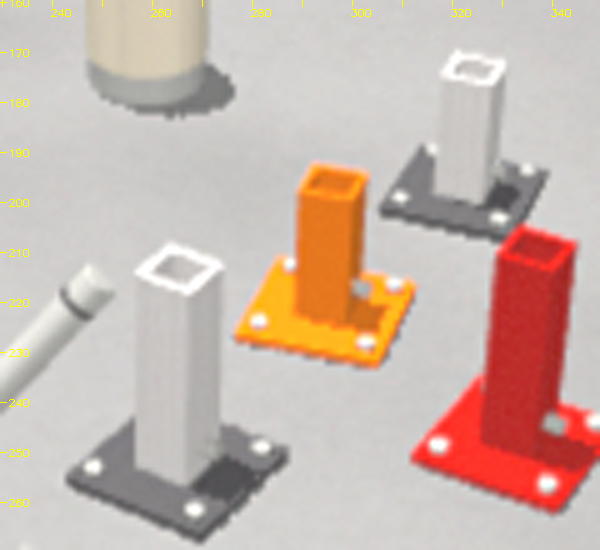

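View pics/c_t1.png

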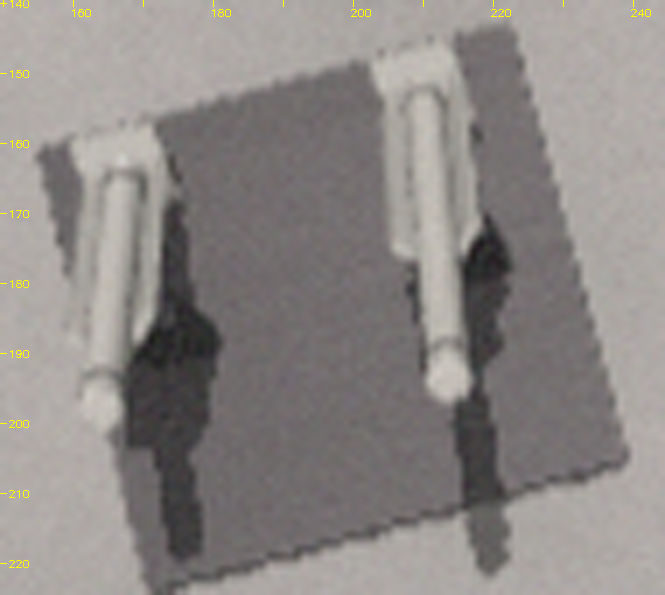

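View pics/c_t2.png

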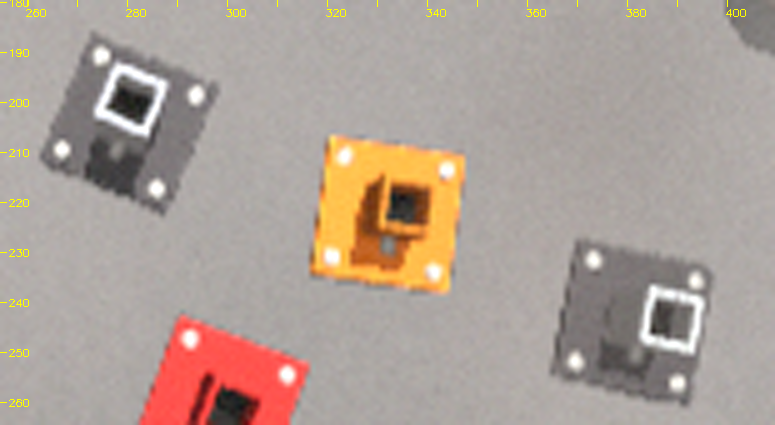

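```bash
cat > h.py <<'E'
import numpy as np
from scipy.spatial.transform import Rotation as Ro
from scipy.optimize import least_squares
C={n:dict(np.load(f"pics/{n}0.npz")) for n in("side","top")}
def proj(n,X):
    c=C[n]; p=c["R"]@np.asarray(X,float)+c["t"]
    return np.array([c["fx"]*p[0]/p[2]+c["cx"],c["fy"]*p[1]/p[2]+c["cy"]])
def onz(n,uv,z):
    c=C[n]; d=c["R"].T@np.array([(uv[0]-c["cx"])/c["fx"],(uv[1]-c["cy"])/c["fy"],1]); o=-c["R"].T@c["t"]
    return o+d*(z-o[2])/d[2]
def tri(us,ut):
    f=lambda X:np.r_[proj("side",X)-us,proj("top",X)-ut]
    r=least_squares(f,[.6,0,.1]); return r.x,r.fun
def rot(q): return Ro.from_quat(np.r_[q[1:],q[0]])
def move(st,Rt,pt):
    "rotvec deg and shift cm in tool frame of st"
    R0=rot(st["ee_rot"]); return np.degrees((R0.inv()*Rt).as_rotvec()), R0.inv().apply(pt-st["eef_pos"])*100
E
python3 - <<'E'
from h import *
np.set_printoptions(precision=4,suppress=True)
for nm,us,ut in [("long top",(249.2,216.5),(213.7,193.9)),("short top",(236.6,273.5),(163.9,197.8)),("tall mouth",(265.6,212.8),(280.8,199.8)),("low mouth",(324.2,173.3),(389,243.6))]:
    print(nm,*tri(np.array(us),np.array(ut)))
print(onz("side",(265.6,212.8),.105),onz("top",(280.8,199.8),.105))
print(onz("side",(324.2,173.3),.075),onz("top",(389,243.6),.075))
# cradle plate corners, top view
k=7
cor=[(38,155),(513,25),(630,460),(152,592)]
P=[onz("top",(150+(x+.5)/k-.5,140+(y+.5)/k-.5),.008) for x,y in cor]
print(np.array(P)); c=np.mean(P,0); print(c)
print(np.degrees([np.arctan2(*(P[i]-P[j])[[1,0]]) for i,j in((0,3),(1,2),(0,1),(3,2))]),[np.linalg.norm(P[i]-P[j]) for i,j in((0,3),(1,2),(0,1),(3,2))])
E
```

```text
long top [0.5815 0.1126 0.1891] [ 0.4576  0.079  -0.0697 -0.5699]
short top [0.5738 0.2256 0.1579] [ 0.2988  0.0526 -0.0534 -0.4266]
tall mouth [ 0.5834 -0.0298  0.1063] [ 0.5939  0.0912 -0.0707 -0.6736]
low mouth [ 0.4903 -0.2874  0.0746] [ 0.5348  0.0464 -0.0225 -0.5051]
[ 0.5851 -0.0317  0.105 ] [ 0.582 -0.03   0.105]
[ 0.4916 -0.2866  0.075 ] [ 0.4891 -0.2873  0.075 ]
[[0.6835 0.2951 0.008 ]
 [0.737  0.1224 0.008 ]
 [0.5769 0.0733 0.008 ]
 [0.524  0.2446 0.008 ]]
[0.6303 0.1839 0.008 ]
[ 17.5635  17.0376 107.2083 107.1523] [np.float64(0.16727640520348117), np.float64(0.16744897752793786), np.float64(0.1807999308149831), np.float64(0.17926407683501763)]
```

View pics/c_s1.png

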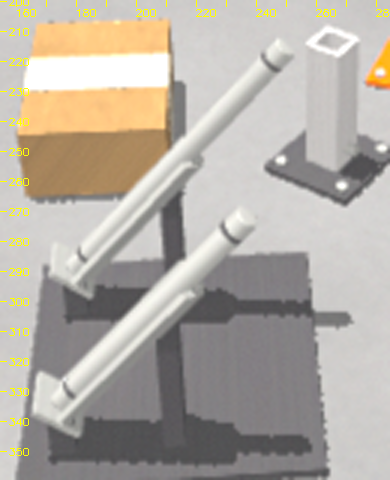

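Run:
```python
from h import *
np.set_printoptions(precision=4,suppress=True)
k=3
cor=[(40,262),(307,249),(323,454),(26,470)]
P=[onz("side",(155+(x+.5)/k-.5,200+(y+.5)/k-.5),.008) for x,y in cor]
print(np.array(P),np.mean(P,0))
```

```text
[[0.7441 0.1232 0.008 ]
 [0.5786 0.0735 0.008 ]
 [0.5303 0.2384 0.008 ]
 [0.687  0.2837 0.008 ]] [0.635  0.1797 0.008 ]
```

Run:
```python
from h import *
np.set_printoptions(precision=4,suppress=True)
k=3
obs=[]
cs=[(40,265),(307,252),(328,470),(15,478)]
w=[(85,-90,8),(-85,-90,8),(-85,90,8),(85,90,8)]
for (x,y),X in zip(cs,w): obs.append(("side",(155+(x+.5)/k-.5,200+(y+.5)/k-.5),X))
k=7
for (x,y),X in zip([(513,25),(630,460),(152,592),(38,155)],w): obs.append(("top",(150+(x+.5)/k-.5,140+(y+.5)/k-.5),X))
s,c=np.sin(np.radians(40)),np.cos(np.radians(40))
L=(70-205*s,-55,35+205*c); S=(70-165*s,55,35+165*c)
obs+=[("side",(249.2,216.5),L),("top",(213.7,193.9),L),("side",(236.6,273.5),S),("top",(163.9,197.8),S)]
def Wd(p,X): 
    a=p[2]; X=np.array(X)/1000
    return np.array([p[0]+np.cos(a)*X[0]-np.sin(a)*X[1],p[1]+np.sin(a)*X[0]+np.cos(a)*X[1],X[2]])
for sel in (("side",),("top",),("side","top")):
    o=[q for q in obs if q[0] in sel]
    f=lambda p:np.concatenate([proj(n,Wd(p,X))-uv for n,uv,X in o])
    r=least_squares(f,[.63,.18,.3]); print(sel,r.x[:2],np.degrees(r.x[2])); print(r.fun.reshape(-1,2).T)
    print("long top",Wd(r.x,L),"short top",Wd(r.x,S))
```

```text
('side',) [0.6302 0.1853] 16.54003781960561
[[ 3.3346  1.9298  1.3933  1.2695 -2.8498 -4.0451]
 [-0.4857 -0.2471 -0.4323  3.2262 -0.984  -1.4031]]
long top [0.5867 0.115  0.192 ] short top [0.58   0.2278 0.1614]
('top',) [0.6273 0.1833] 17.11165157196272
[[-0.0099  0.3353  0.0138  0.2504 -0.2325 -0.2611]
 [ 0.7593  1.722   1.7654  0.5712 -2.1213 -1.9174]]
long top [0.5844 0.1126 0.192 ] short top [0.5766 0.2253 0.1614]
('side', 'top') [0.6293 0.1845] 16.734288050979867
[[ 3.7564  2.3012  2.1963  2.159  -0.1569 -0.2424 -0.6685  0.0049 -2.3346
  -0.8849 -3.2174 -0.885 ]
 [-0.5893 -0.5425 -0.8758  3.0525  0.125   1.1833  0.7711 -0.5052 -1.2411
  -2.8957 -1.7158 -3.0051]]
long top [0.586 0.114 0.192] short top [0.579  0.2268 0.1614]
```

Run:
```python
from h import *
import cv2
np.set_printoptions(precision=4,suppress=True)
a=np.radians(17.1); s,c=np.sin(np.radians(40)),np.cos(np.radians(40))
d=np.array([-s*np.cos(a),-s*np.sin(a),c])
for n in("side","top"):
    im=cv2.imread(f"pics/{n}0.png"); k=6
    x0,y0,x1,y1=(160,205,260,300+50) if n=="side" else (150,140,245,225)
    im=cv2.resize(cv2.convertScaleAbs(im[y0:y1,x0:x1],alpha=1.5),None,fx=k,fy=k,interpolation=cv2.INTER_CUBIC)
    for top,L in(((.5815,.1126,.1891),.205),((.5738,.2256,.1579),.165)):
        q=[proj(n,np.array(top)-d*t) for t in (0,.0265,.053,L)]
        q=[tuple(np.round(((p-[x0,y0])+.5)*k-.5).astype(int)) for p in q]
        cv2.line(im,q[0],q[-1],(0,0,255),1)
        for p in q: cv2.circle(im,p,4,(0,255,0),1)
    if n=="side": im=cv2.resize(im,None,fx=.68,fy=.68)
    cv2.imwrite(f"pics/ov_{n}.png",im)
```

```text
(no output)
```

View pics/ov_side.png

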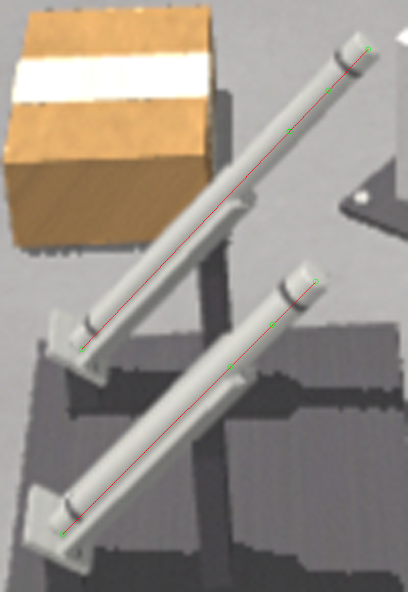

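View pics/ov_top.png

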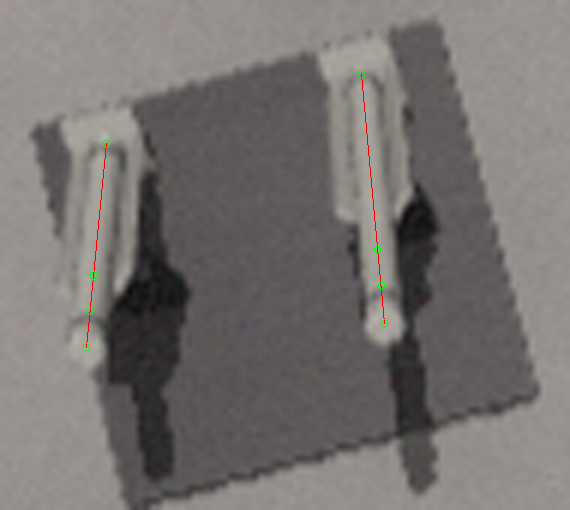

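Both cameras agree within about 3 mm, and the 205 mm and 165 mm lengths overlay correctly. The long shaft is on the carton side, the short one on the near side. I'll take the short shaft first.

```bash
cat >> h.py <<'E'
a=np.radians(17.1); s_,c_=np.sin(np.radians(40)),np.cos(np.radians(40))
d=np.array([-s_*np.cos(a),-s_*np.sin(a),c_])
TOP=dict(long=np.array([.583,.1126,.190]),short=np.array([.5755,.2256,.159]))
def graspR(st):
    R0=rot(st["ee_rot"]).as_matrix()
    y=np.array([-np.sin(a),np.cos(a),0]); 
    if y@R0[:,1]<0: y=-y
    x=-d; return Ro.from_matrix(np.c_[x,y,np.cross(x,y)])
def downR(yaw):  # y axis at yaw
    y=np.array([np.cos(yaw),np.sin(yaw),0]); x=np.array([0,0,-1.]); return Ro.from_matrix(np.c_[x,y,np.cross(x,y)])
E
python3 - <<'E'
from h import *
from workcell import readout
np.set_printoptions(precision=2,suppress=True)
st=readout.read_state(); print(rot(st["ee_rot"]).as_matrix())
R=graspR(st)
for b in(.09,-.04): print(TOP["short"]+b*d,move(st,R,TOP["short"]+b*d))
print(move(st,rot(st["ee_rot"]),st["eef_pos"]+[0,0,.1]))
E
```

```text
[[-0.    0.42  0.91]
 [-0.    0.91 -0.42]
 [-1.   -0.    0.  ]]
[0.52 0.21 0.23] (array([-40.45, -38.17,  14.82]), array([  0.3 , -26.46,  38.23]))
[0.6  0.23 0.13] (array([-40.45, -38.17,  14.82]), array([ 10.25, -20.83,  44.41]))
(array([0., 0., 0.]), array([-10.  ,  -0.02,   0.  ]))
```

move_arm(
  moves="-10 -9.5 3.7 -6 -6.6 9.6 5; -20.2 -19 7.4 -8 -13 19 5; -40.45 -38.17 14.82 -6 -22 32 5; -40.45 -38.17 14.82 -5 -26.4 38.2 5; -40.45 -38.17 14.82 -5 -26.4 38.2 5; -40.45 -38.17 14.82 -5 -26.4 38.2 5; -40.45 -38.17 14.82 -3 -26.4 38.2 5; -40.45 -38.17 14.82 0 -26.4 38.2 5; -40.45 -38.17 14.82 0.3 -26.46 38.23 5; -40.45 -38.17 14.82 0.3 -26.46 38.23 5; -40.45 -38.17 14.82 0.3 -26.46 38.23 5; -40.45 -38.17 14.82 0.3 -26.46 38.23 5",
)

```text
time: 1.3
eef_pos: [0.5204, 0.2085, 0.228]
ee_rot: [0.896, -0.062, 0.418, 0.134]
force: [0.7, 0.9, -0.5]
finger_gap: 0.0502
```

```bash
cat > look.py <<'E'
import sys,cv2,numpy as np
from workcell import readout,snapshot
np.set_printoptions(precision=4,suppress=True)
from h import *
st=readout.read_state(); print(st["time"],st["eef_pos"],st["q"],st["force"],st["finger_gap"])
tag=sys.argv[1]; out=[]
for n in("side","top"):
    im=snapshot(n)["img"]; cv2.imwrite(f"pics/{n}{tag}.png",im)
E
cat > crop.py <<'E'
import sys,cv2
n,x0,y0,x1,y1,k=sys.argv[1],*map(int,sys.argv[2:7])
im=cv2.imread(f"pics/{n}.png")[y0:y1,x0:x1]
im=cv2.resize(cv2.convertScaleAbs(im,alpha=1.5,beta=10),None,fx=k,fy=k,interpolation=cv2.INTER_CUBIC)
for x in range((x0+9)//10*10,x1,10):
    cv2.putText(im,str(x),((x-x0)*k,10),0,.32,(0,255,255),1)
for y in range((y0+9)//10*10,y1,10):
    cv2.putText(im,str(y),(0,(y-y0)*k+k//2+4),0,.32,(0,255,255),1)
cv2.imwrite(f"pics/{sys.argv[7]}.png",im)
E
python3 look.py 1; python3 crop.py side1 150 180 290 360 3 c1s;python3 crop.py top1 140 130 260 270 4 c1t
```

```text
1.3 [0.5204 0.2085 0.228 ] [-0.9587  0.0376  0.3643  2.3721  1.2531  0.1879  0.0831] [ 0.6729  0.9011 -0.5109] 0.05023072070237612
```

View pics/c1s.png

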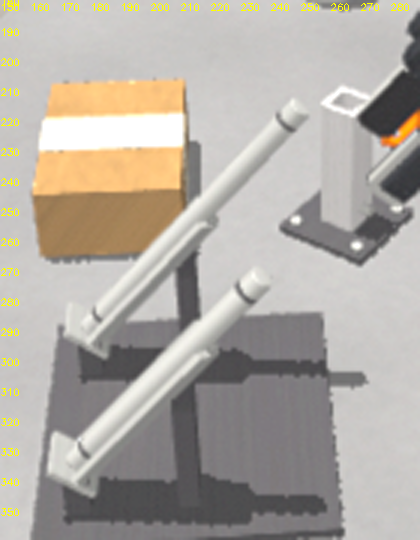

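View pics/c1t.png

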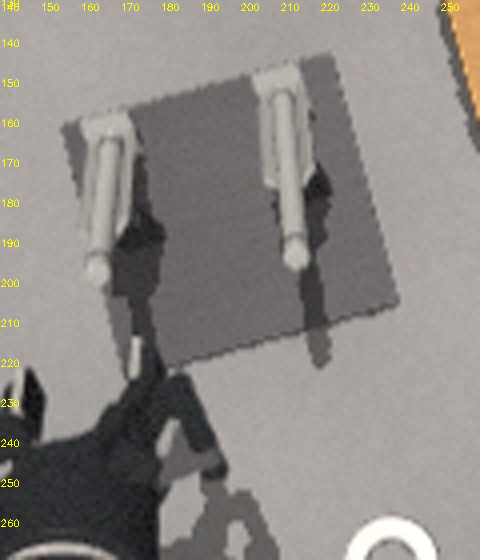

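```bash
python3 crop.py side1 240 190 340 290 6 c1sb; python3 crop.py top1 140 190 220 270 7 c1tb
python3 - <<'E'
from h import *
from workcell import readout
st=readout.read_state(); p=st["eef_pos"]; R=rot(st["ee_rot"]).as_matrix()
for n in C: print(n,proj(n,p),proj(n,p+R[:,1]*.03),proj(n,p-R[:,1]*.03))
E
```

```text
side [273.71564768 235.09277621] [275.77277212 247.39574404] [271.8005738  223.63936492]
top [160.31830583 219.7527563 ] [145.72798521 223.78829079] [174.88447589 215.72390161]
```

View pics/c1sb.png

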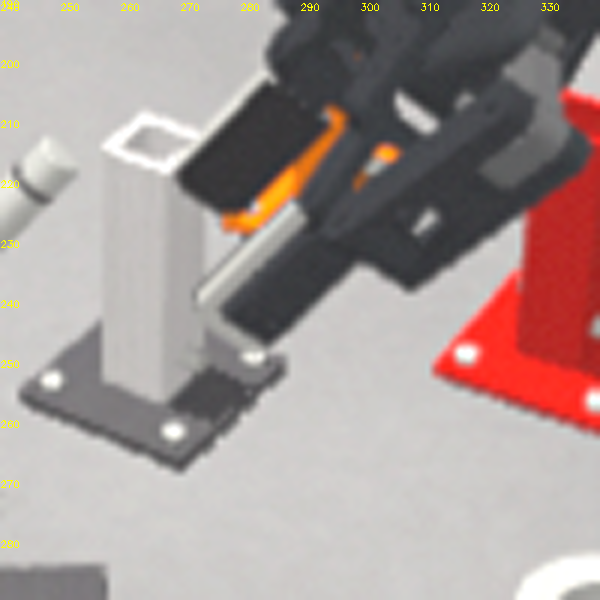

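View pics/c1tb.png

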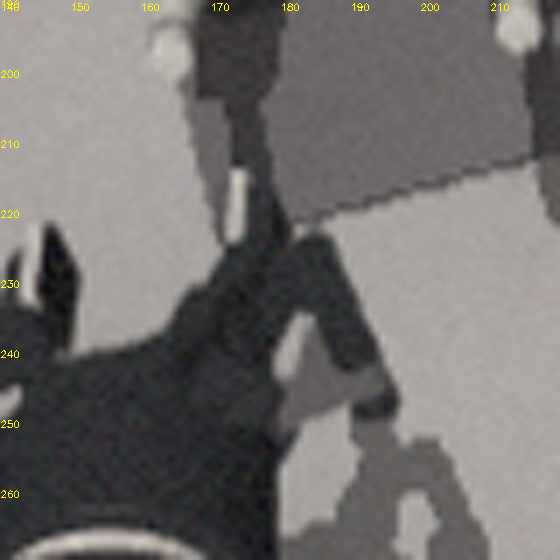

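move_arm(
  moves="0 0 0 3 0 0 5; 0 0 0 6 0 0 5; 0 0 0 9 0 0 5; 0 0 0 11 0 0 5; 0 0 0 12 0 0 5; 0 0 0 13 0 0 5; 0 0 0 13 0 0 5",
)

```text
time: 2.1
eef_pos: [0.6003, 0.2348, 0.128]
ee_rot: [0.896, -0.062, 0.418, 0.135]
force: [-0.9, 0.5, 0.0]
finger_gap: 0.0499
```

```bash
python3 look.py 2; python3 crop.py side2 190 230 290 330 6 c2s;python3 crop.py top2 130 150 210 230 7 c2t
```

```text
2.1 [0.6003 0.2348 0.128 ] [-0.4195  0.3818 -0.1524  2.245   2.2402  0.2687 -0.8542] [-0.8561  0.5383  0.0216] 0.04987202974398925
```

View pics/c2s.png

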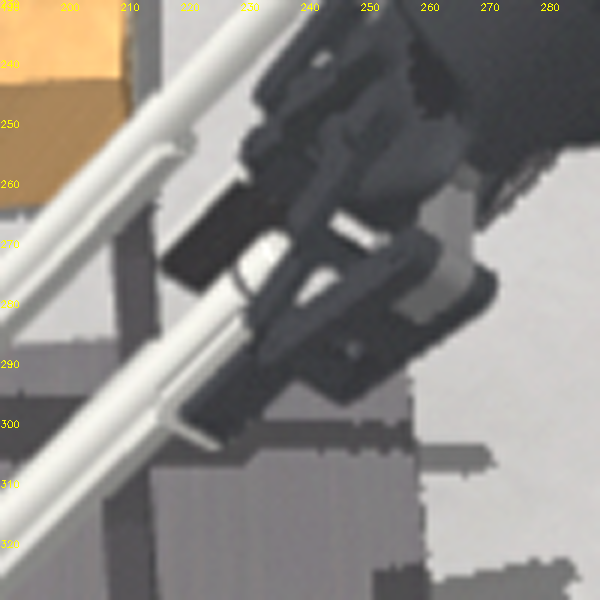

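View pics/c2t.png

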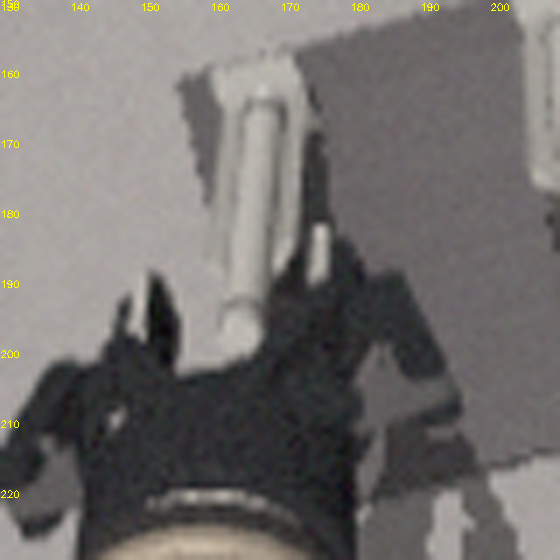

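move_arm(
  moves="0 0 0 0 0 0 1; 0 0 0 0 0 0 1; 0 0 0 0 0 0 1; 0 0 0 0 0 0 1; 0 0 0 0 0 0 1; 0 0 0 0 0 0 1; 0 0 0 0 0 0 1; 0 0 0 0 0 0 1",
  squeeze=60,
)

```text
time: 3.0
eef_pos: [0.6002, 0.2342, 0.1299]
ee_rot: [0.897, -0.062, 0.417, 0.135]
force: [-5.3, -1.1, 5.6]
finger_gap: 0.0123
```

move_arm(
  moves="0 0 0 -0.3 0 0 1; 0 0 0 -0.6 0 0 1; 0 0 0 -1.2 0 0 1; 0 0 0 -2 0 0 1; 0 0 0 -3 0 0 1; 0 0 0 -3 0 0 1",
)

```text
time: 3.6
eef_pos: [0.5814, 0.2283, 0.153]
ee_rot: [0.897, -0.062, 0.417, 0.135]
force: [0.6, 1.0, 0.9]
finger_gap: 0.0125
```

```bash
python3 look.py 3; python3 crop.py side3 160 200 300 340 5 c3s
```

```text
3.6 [0.5814 0.2283 0.153 ] [-0.4823  0.3034 -0.0898  2.2801  2.1469  0.2294 -0.7799] [0.6051 1.0448 0.9233] 0.012528810177619138
```

View pics/c3s.png

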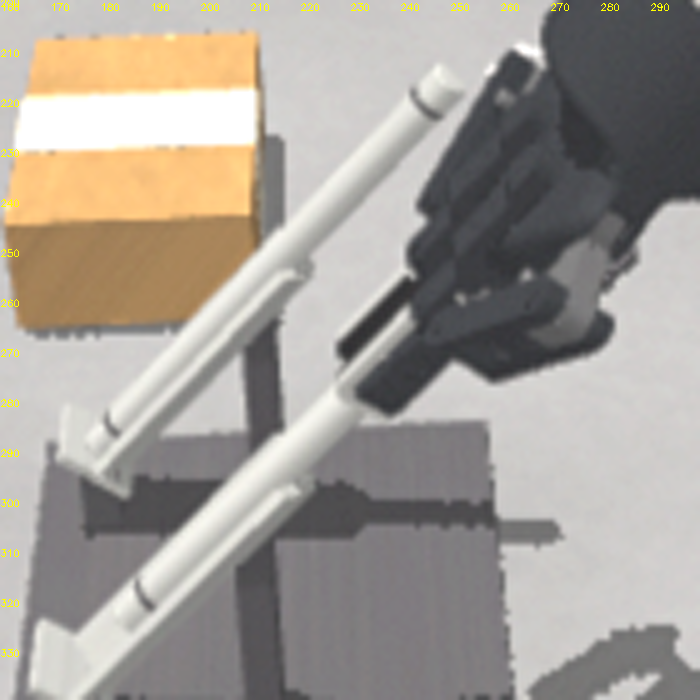

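Run:
```python
from h import *
from workcell import readout
np.set_printoptions(precision=3,suppress=True)
st=readout.read_state(); R0=rot(st["ee_rot"]); print(R0.as_matrix())
y=R0.as_matrix()[:,1]; yaw=np.arctan2(y[1],y[0]); print(np.degrees(yaw))
p=st["eef_pos"]
print(move(st,R0,p+[0,0,.1]), move(st,downR(yaw),np.array([.56,.20,.40])))
for dy in(0,-20,-40):print(move(st,downR(yaw+np.radians(dy)),np.array([.490,-.287,.40])))
```

```text
[[ 0.615 -0.295  0.731]
 [ 0.191  0.956  0.224]
 [-0.765  0.001  0.644]]
107.12985655912084
(array([0., 0., 0.]), array([-7.647,  0.014,  6.444])) (array([-0.029, 40.117, -0.078]), array([-20.816,  -2.041,  13.721]))
(array([-0.029, 40.117, -0.078]), array([-34.418, -46.518,  -2.323]))
(array([19.144, 39.688, -7.078]), array([-34.418, -46.518,  -2.323]))
(array([ 38.297,  38.419, -14.069]), array([-34.418, -46.518,  -2.323]))
```

move_arm(
  moves="0 0 0 -2 0 1.6 1; 0 0 0 -4.5 0 3.8 1; 0 0 0 -7.6 0 6.4 1; 0 5 0 -10 0 8.5 1; 0 10 0 -13 -0.5 10 1; 0 16 0 -16 -1 12 1; 0 23 0 -19 -1.5 13 1; 0 30 0 -20.8 -2 13.7 1; 0 36 0 -20.8 -2 13.7 1; 0 40.1 0 -20.8 -2 13.7 1; 0 40.1 0 -20.8 -2 13.7 1; 0 40.1 0 -20.8 -2 13.7 1",
)

```text
time: 4.9
eef_pos: [0.5597, 0.2017, 0.405]
ee_rot: [0.702, -0.104, 0.696, 0.107]
force: [0.7, 0.9, -2.0]
finger_gap: 0.0122
```

```bash
python3 look.py 4
python3 - <<'E'
from h import *
from workcell import readout
np.set_printoptions(precision=3,suppress=True)
st=readout.read_state(); R0=rot(st["ee_rot"]); print(R0.as_matrix())
y=R0.as_matrix()[:,1]; yaw=np.arctan2(y[1],y[0])
for dy in(0,-30):print(move(st,downR(yaw+np.radians(dy)),np.array([.490,-.287,.35])))
E
```

```text
4.9 [0.5597 0.2017 0.405 ] [-0.3298  0.2363 -0.15    1.5088  0.0341  1.3891  1.3894] [ 0.709   0.8973 -1.9967] 0.012190578050938898
[[ 0.002 -0.29   0.957]
 [ 0.     0.957  0.29 ]
 [-1.    -0.     0.002]]
(array([0.   , 0.099, 0.027]), array([  4.704, -44.402, -21.051]))
(array([30.   ,  0.104,  0.001]), array([  4.704, -44.402, -21.051]))
```

View pics/side4.png

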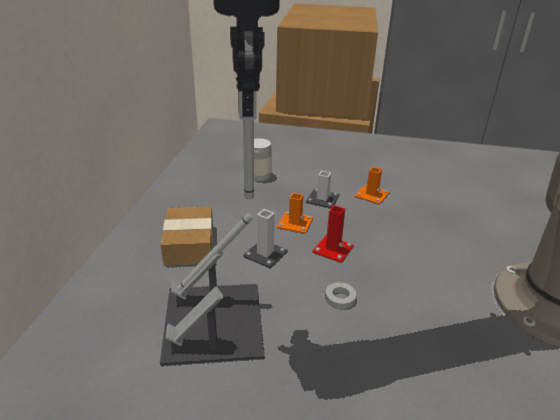

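move_arm(
  moves="1 0 0 0 -1 -0.5 1; 4 0 0 0 -4 -1.9 1; 7 0 0 0 -8.5 -4 1; 10 0 0 0 -13 -6.2 1; 13 0 0 0 -17.5 -8.3 1; 16 0 0 0 -22 -10.4 1; 19 0 0 0 -26.5 -12.5 1; 22 0 0 1 -31 -14.7 1; 25 0 0 2 -35.5 -16.8 1; 27 0 0 3 -39.5 -18.7 1; 29 0 0 4 -42.4 -20.1 1; 30 0.1 0 4.7 -44 -20.9 1",
)

```text
time: 6.2
eef_pos: [0.486, -0.2848, 0.3493]
ee_rot: [0.704, 0.083, 0.701, -0.082]
force: [-0.3, 0.1, -2.3]
finger_gap: 0.0126
```

move_arm(
  moves="0 0 0 0 -0.4 -0.15 1; 0 0 0 0 -0.4 -0.15 1; 0 0 0 0 -0.4 -0.15 1",
)

```text
time: 6.5
eef_pos: [0.488, -0.2831, 0.3511]
ee_rot: [0.705, 0.08, 0.701, -0.078]
force: [-0.5, 0.3, -1.9]
finger_gap: 0.0128
```

```bash
python3 look.py 5; python3 crop.py side5 270 60 370 210 4 c5s; python3 crop.py top5 320 180 460 300 5 c5t
python3 - <<'E'
from h import *
from workcell import readout
st=readout.read_state(); p=st["eef_pos"];print(rot(st["ee_rot"]).as_matrix().round(3))
f=p-[0,0,.125]
for n in C: print(n,"foot",proj(n,f),"mouth",proj(n,[.490,-.287,.075]))
E
```

```text
6.5 [ 0.488  -0.2831  0.3511] [ 0.2195  0.1972  0.2364  1.6837 -0.0535  1.2616  1.8152] [-0.4661  0.2739 -1.9142] 0.012837954681792711
[[ 0.007  0.221  0.975]
 [ 0.002  0.975 -0.221]
 [-1.     0.003  0.006]]
side foot [330.26079943 116.39263254] mouth [324.84068151 173.29833528]
top foot [408.18262988 242.91681021] mouth [388.85351183 243.20814894]
```

View pics/c5s.png

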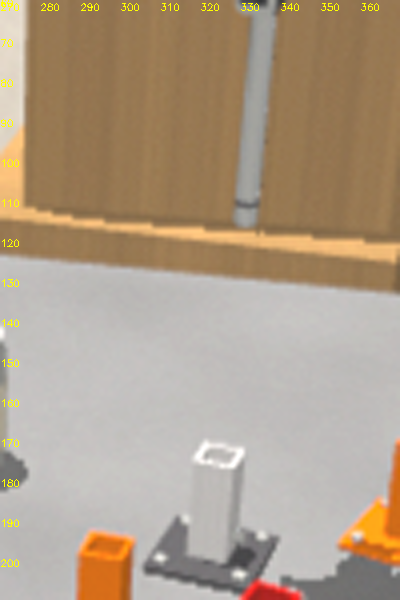

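View pics/c5t.png

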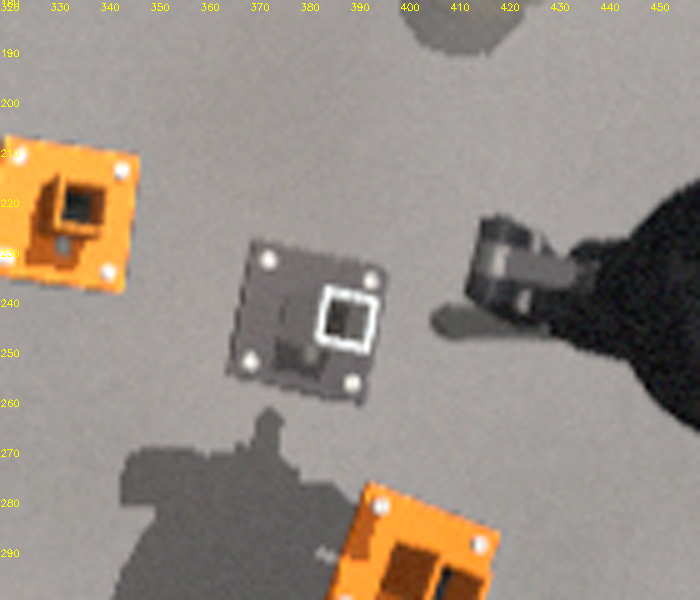

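Run:
```python
from h import *
from workcell import readout
np.set_printoptions(precision=4,suppress=True)
f,r=tri(np.array([331.1,115.6]),np.array([407.8,243.7])); m,r2=tri(np.array([324.2,173.3]),np.array([389,243.6]))
st=readout.read_state()
print(f,r,m,r2,st["eef_pos"])
print([proj("side",st["eef_pos"]-[0,0,h]) for h in(0,.125)])
e=st["eef_pos"]+(m-f); e[2]=.075+.125+.015
y=rot(st["ee_rot"]).as_matrix()[:,1]
print(e,move(st,downR(np.arctan2(y[1],y[0])),e))
```

```text
[ 0.4865 -0.2817  0.229 ] [-0.0653 -0.0056  0.0024  0.056 ] [ 0.4903 -0.2874  0.0746] [ 0.5348  0.0464 -0.0225 -0.5051] [ 0.4882 -0.2834  0.3512]
[array([334.866,  61.832]), array([330.2608, 116.3926])]
[ 0.492 -0.289  0.215] (array([-0.0006,  0.3401, -0.1966]), array([13.6227, -0.516 ,  0.4175]))
```

move_arm(
  moves="0 0.3 -0.2 3 -0.5 0.4 1; 0 0.3 -0.2 6 -0.5 0.4 1; 0 0.3 -0.2 9 -0.5 0.4 1; 0 0.3 -0.2 11.5 -0.5 0.4 1; 0 0.3 -0.2 13 -0.5 0.4 1; 0 0.3 -0.2 13.5 -0.5 0.4 1; 0 0.3 -0.2 13.5 -0.5 0.4 1; 0 0.3 -0.2 13.5 -0.5 0.4 1",
)

```text
time: 7.4
eef_pos: [0.4917, -0.2907, 0.2169]
ee_rot: [0.703, 0.079, 0.702, -0.08]
force: [0.8, -0.1, -1.8]
finger_gap: 0.0126
```

```bash
python3 look.py 6; python3 crop.py side6 290 130 360 200 8 c6s; python3 crop.py top6 360 210 440 270 8 c6t
```

```text
7.4 [ 0.4917 -0.2907  0.2169] [ 0.2434  0.3227  0.2256  1.8381 -0.0844  0.9884  1.8494] [ 0.8006 -0.1379 -1.786 ] 0.012634758890776655
```

View pics/c6s.png

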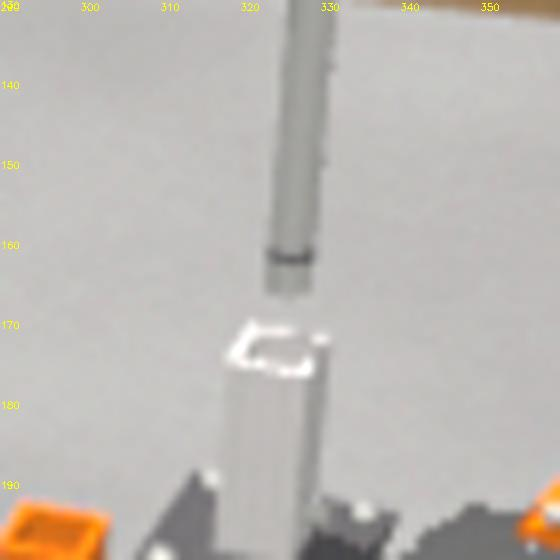

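View pics/c6t.png

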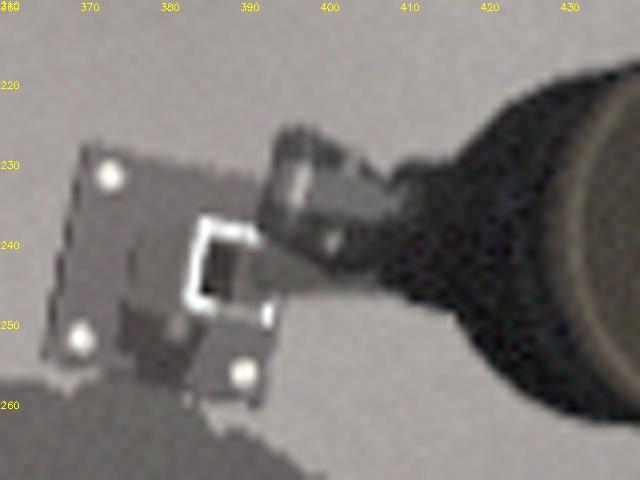

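Run:
```python
from h import *
from workcell import readout
np.set_printoptions(precision=4,suppress=True)
f,r=tri(np.array([325.6,165.8]),np.array([392.5,243.4])); m,r2=tri(np.array([324.3,173.1]),np.array([388.7,243.4]))
st=readout.read_state(); e=st["eef_pos"]
print(f,r,m,r2,f-m)
for z in(.085,.09,.095): print(z,proj("side",m*[1,1,0]+[0,0,z]),proj("top",m*[1,1,0]+[0,0,z]))
y=rot(st["ee_rot"]).as_matrix(); print(y)
for t in ([-.001,.002,0],):print(move(st,rot(st["ee_rot"]),e+t))
```

```text
[ 0.4896 -0.29    0.0945] [ 0.1174  0.0101 -0.0048 -0.1094] [ 0.4904 -0.2864  0.0757] [ 0.3853  0.0335 -0.0162 -0.3639] [-0.0008 -0.0036  0.0188]
0.085 [324.9606 169.833 ] [389.7876 242.9745]
0.09 [325.11   168.0407] [390.392  242.9407]
0.095 [325.2602 166.2401] [391.0029 242.9066]
[[ 0.0016  0.224   0.9746]
 [-0.0013  0.9746 -0.224 ]
 [-1.     -0.0009  0.0018]]
(array([0., 0., 0.]), array([-0.0004,  0.1725, -0.1423]))
```

move_arm(
  moves="0 0 0 0.4 0.3 0 1; 0 0 0 0.8 0.3 0 1; 0 0 0 1.2 0.3 0 1; 0 0 0 1.2 0.3 0 1; 0 0 0 1.2 0.3 0 1",
)

```text
time: 8.0
eef_pos: [0.4913, -0.2879, 0.2035]
ee_rot: [0.702, 0.08, 0.703, -0.08]
force: [0.8, 0.4, -2.6]
finger_gap: 0.0126
```

```bash
python3 look.py 7; python3 crop.py side7 290 130 360 200 8 c6s; python3 crop.py top7 360 210 440 270 8 c6t
```

```text
8.0 [ 0.4913 -0.2879  0.2035] [ 0.242   0.3357  0.2225  1.8538 -0.0877  0.9623  1.8471] [ 0.7688  0.4432 -2.5833] 0.01259947269864244
```

View pics/c6s.png

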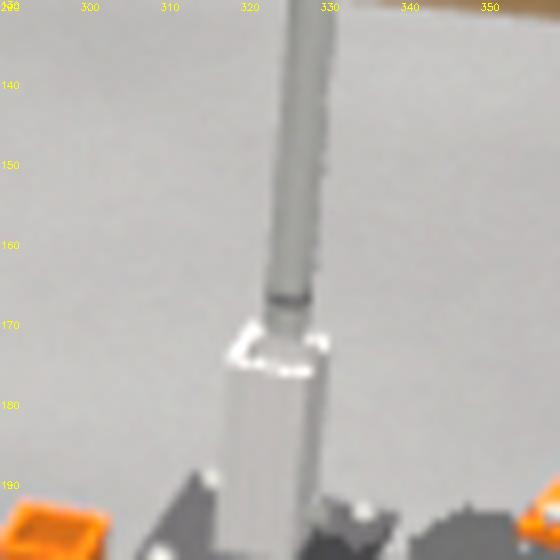

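View pics/c6t.png

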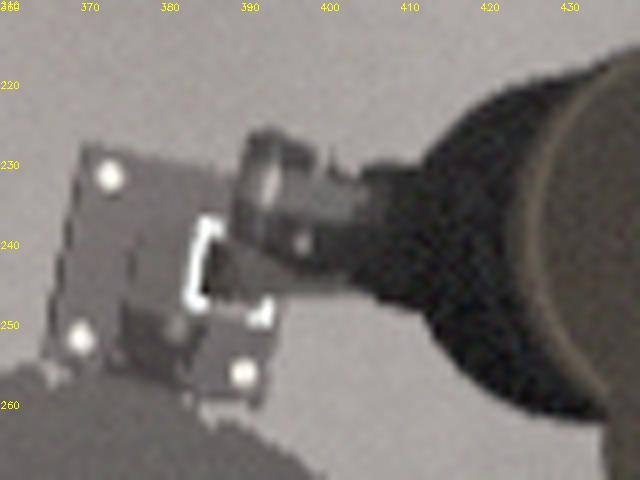

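Run:
```python
import cv2,numpy as np
a=cv2.imread("pics/top7.png")[228:258,375:405]; b=cv2.imread("pics/top6.png")[228:258,375:405]; c=cv2.imread("pics/top0.png")[228:258,375:405]
f=lambda i:cv2.resize(cv2.convertScaleAbs(i,alpha=2.2,beta=0),None,fx=13,fy=13,interpolation=cv2.INTER_NEAREST)
cv2.imwrite("pics/z7.png",np.hstack([f(a),f(c)]))
```

```text
(no output)
```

View pics/z7.png

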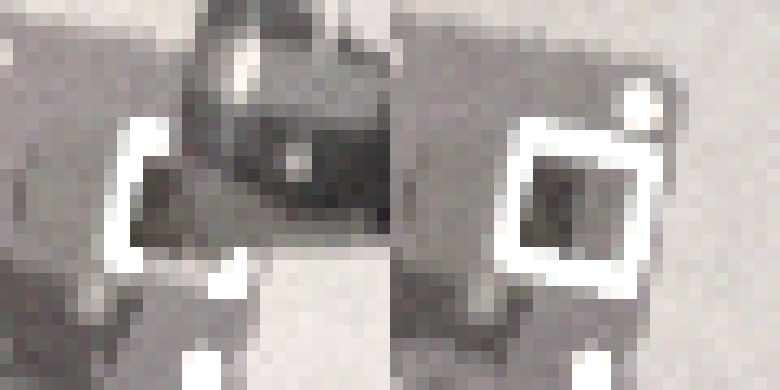

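Run:
```python
import cv2,numpy as np
for k in "067":
    a=cv2.imread(f"pics/top{k}.png").mean(2).astype(int)
    print(k,"cols 383..397"); print(a[238:250,383:398])
```

```text
0 cols 383..397
[[ 64  95 173 143 137 151 144 123 120  98  81  77  63  68  92]
 [ 67  99 155 107 112 127 136 120 149 138 150 139  97  74  98]
 [ 72 128 135  48  53  58  73  79 109 112 133 158 133  74  99]
 [ 75 143 110  35  37  40  43  61  61  62  74 146 129  72  98]
 [ 81 158  78  34  33  30  43  60  57  60  80 160 101  79  99]
 [ 95 171  63  37  30  34  50  61  56  61  96 170  95  94  98]
 [103 169  54  39  32  36  52  58  60  64 102 171  93 100 100]
 [112 151  35  39  35  30  54  58  59  67 113 156  84  98  99]
 [136 134  35  37  36  35  59  61  62  72 138 144  78  99 100]
 [137 162 140 110 108  59  75  60  61  76 143 116  82  97  97]
 [ 98 139 137 130 146 143 149 143 117 108 160  95  85  98  95]
 [ 68  71  78  93 113 131 137 139 148 143 172  80  93  99  97]]
6 cols 383..397
[[ 66  98 182 155 146 157 154 130 121  39  36  40  48  48  43]
 [ 66 104 166 114 119 137 143 130 151  86  50  36  41  38  33]
 [ 76 135 143  51  51  59  72  86 112  88  58  46  40  30  30]
 [ 79 151 119  34  32  34  46  62  62  62  58  58  49  39  32]
 [ 87 167  78  31  33  33  46  63  57  51  55  54  55  52  
[... 518 characters left out ...]
2  43]
 [ 68 103 165 115 112  66  40  38  42  51  39  40  34  42  63]
 [ 73 137 143  52  54  56  51  46  41  41  31  33  35  46  83]
 [ 80 152 118  35  33  41  51  54  57  45  30  27  33  36  62]
 [ 86 171  77  33  34  39  52  59  59  52  49  39  31  28  31]
 [100 179  64  31  32  45  46  55  54  56  54  52  41  35  27]
 [109 181  55  35  38  46  46  54  53  54  50  52  52  47  35]
 [120 158  34  38  40  43  44  50  55  55  53  54  54  52  50]
 [145 140  30  35  37  36  52  46  52  53  56  52  56  62  61]
 [143 170 143  66  66  51  66  57  58  73 122  80  78  90  89]
 [103 144 134  84  91  88  95  88  85 111 172  98  88 105 106]
 [ 69  77  70  72  78  85  88  92 135 152 185  85  97 105 101]]
```

move_arm(
  moves="0 0 0 0 0.2 0.05 1; 0 0 0 0.2 0.2 0.05 1; 0 0 0 0.4 0.2 0.05 1; 0 0 0 0.6 0.2 0.05 1; 0 0 0 0.7 0.2 0.05 1; 0 0 0 0.8 0.2 0.05 1",
)

```text
time: 8.7
eef_pos: [0.4923, -0.286, 0.1956]
ee_rot: [0.702, 0.08, 0.703, -0.08]
force: [-0.2, 0.2, -2.9]
finger_gap: 0.0128
```

```bash
python3 look.py 8; python3 crop.py side8 290 130 360 200 8 c6s; python3 crop.py top8 360 210 440 270 8 c6t
```

```text
8.7 [ 0.4923 -0.286   0.1956] [ 0.2406  0.3445  0.2201  1.8617 -0.0901  0.9454  1.8455] [-0.2416  0.2403 -2.9368] 0.01276165421244646
```

View pics/c6s.png

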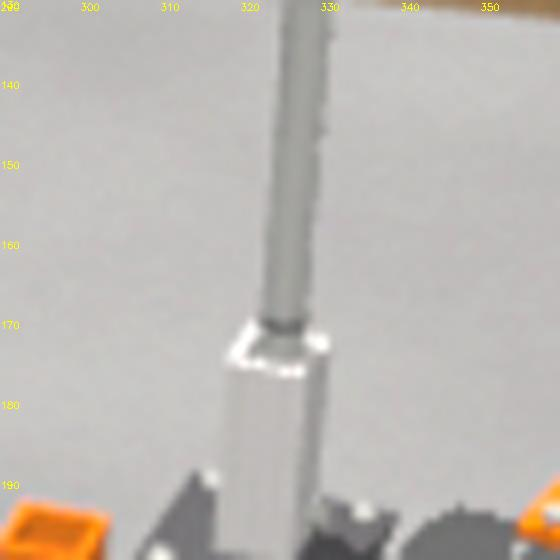

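View pics/c6t.png

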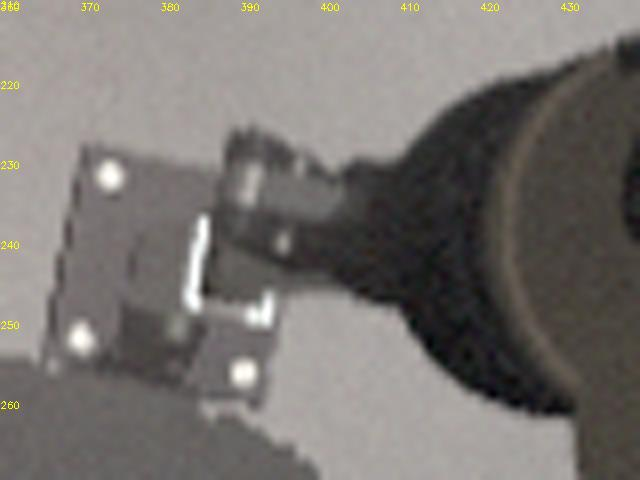

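move_arm(
  moves="0 0 0 0.3 0 0 1; 0 0 0 0.6 0 0 1; 0 0 0 0.9 0 0 1; 0 0 0 1.2 0 0 1; 0 0 0 1.2 0 0 1",
)

```text
time: 9.3
eef_pos: [0.492, -0.2858, 0.1831]
ee_rot: [0.702, 0.08, 0.703, -0.08]
force: [-0.9, 0.5, -2.0]
finger_gap: 0.0123
```

move_arm(
  moves="0 0 0 0.3 0 0 1; 0 0 0 0.6 0 0 1; 0 0 0 0.9 0 0 1; 0 0 0 1.0 0 0 1; 0 0 0 1.0 0 0 1",
  squeeze=40,
)

```text
time: 9.8
eef_pos: [0.4922, -0.286, 0.1735]
ee_rot: [0.702, 0.08, 0.703, -0.08]
force: [-0.3, 0.2, -2.6]
finger_gap: 0.0126
```

move_arm(
  moves="0 0 0 0.1 0 0 1; 0 0 0 0.2 0 0 1; 0 0 0 0.3 0 0 1; 0 0 0 0.4 0 0 1",
)

```text
time: 10.2
eef_pos: [0.4923, -0.286, 0.1697]
ee_rot: [0.702, 0.08, 0.703, -0.08]
force: [0.1, 0.2, -1.9]
finger_gap: 0.0127
```

move_arm(
  moves="0 0 0 0.1 0 0 1; 0 0 0 0.2 0 0 1; 0 0 0 0.3 0 0 1; 0 0 0 0.3 0 0 1",
)

```text
time: 10.6
eef_pos: [0.4923, -0.286, 0.1666]
ee_rot: [0.702, 0.08, 0.703, -0.08]
force: [-0.1, -0.3, -2.9]
finger_gap: 0.0127
```

move_arm(
  moves="0 0 0 0.1 0 0 1; 0 0 0 0.2 0 0 1; 0 0 0 0.3 0 0 1; 0 0 0 0.3 0 0 1",
)

```text
time: 11.0
eef_pos: [0.4922, -0.286, 0.1636]
ee_rot: [0.702, 0.08, 0.703, -0.08]
force: [-0.2, -0.0, -2.2]
finger_gap: 0.0127
```

move_arm(
  moves="0 0 0 0.1 0 0 1; 0 0 0 0.2 0 0 1; 0 0 0 0.3 0 0 1; 0 0 0 0.3 0 0 1",
)

```text
time: 11.4
eef_pos: [0.4923, -0.286, 0.1606]
ee_rot: [0.702, 0.08, 0.703, -0.08]
force: [0.3, -0.1, -2.3]
finger_gap: 0.0122
```

move_arm(
  moves="0 0 0 0.1 0 0 1; 0 0 0 0.2 0 0 1; 0 0 0 0.3 0 0 1; 0 0 0 0.3 0 0 1",
)

```text
time: 11.8
eef_pos: [0.4928, -0.2862, 0.1583]
ee_rot: [0.703, 0.08, 0.702, -0.08]
force: [-1.4, 0.2, 4.7]
finger_gap: 0.0123
```

move_arm(
  moves="0 0 0 0.05 0 0 1; 0 0 0 0.1 0 0 1; 0 0 0 0.1 0 0 1",
)

```text
time: 12.1
eef_pos: [0.4929, -0.2863, 0.1576]
ee_rot: [0.703, 0.08, 0.702, -0.08]
force: [-1.1, 0.1, 7.1]
finger_gap: 0.0128
```

move_arm(
  moves="0 0 0 -0.1 0 0 1; 0 0 0 -0.15 0 0 1; 0 0 0 -0.15 0 0 1",
)

```text
time: 12.4
eef_pos: [0.4926, -0.2861, 0.1585]
ee_rot: [0.703, 0.08, 0.703, -0.08]
force: [0.6, -0.6, 2.7]
finger_gap: 0.0127
```

move_arm(
  moves="0 0 0 -0.06 0 0 1; 0 0 0 -0.06 0 0 1",
)

```text
time: 12.6
eef_pos: [0.4925, -0.2861, 0.1589]
ee_rot: [0.703, 0.079, 0.703, -0.08]
force: [-0.1, 0.0, 1.7]
finger_gap: 0.0127
```

move_arm(
  moves="0 0 0 -0.04 0 0 1.3; 0 0 0 -0.04 0 0 1.5; 0 0 0 -0.04 0 0 1.8; 0 0 0 -0.04 0 0 2.5; 0 0 0 -0.04 0 0 4; 0 0 0 -0.04 0 0 4",
)

```text
time: 13.2
eef_pos: [0.4923, -0.286, 0.1592]
ee_rot: [0.702, 0.08, 0.703, -0.08]
force: [0.2, -0.3, -0.4]
finger_gap: 0.04
```

```bash
python3 look.py 9; python3 crop.py side9 260 60 400 220 4 c6s; python3 crop.py top9 360 200 460 280 7 c6t
```

```text
13.2 [ 0.4923 -0.286   0.1592] [ 0.249   0.3888  0.2116  1.8936 -0.1034  0.8701  1.8567] [ 0.1773 -0.2697 -0.3779] 0.04003596452281373
```

View pics/c6s.png

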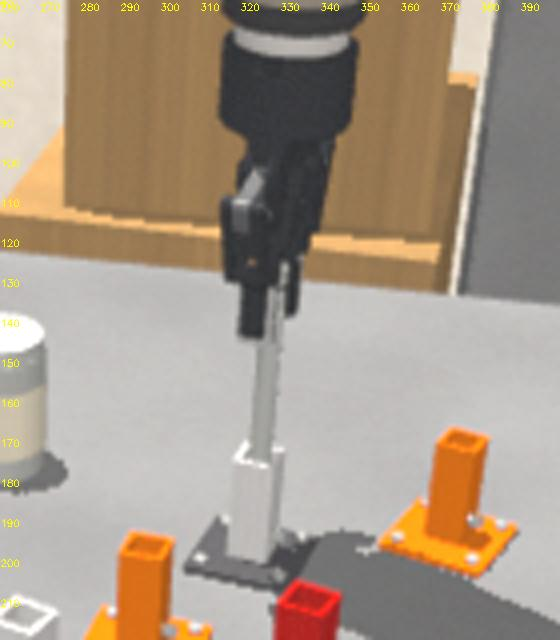

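View pics/c6t.png

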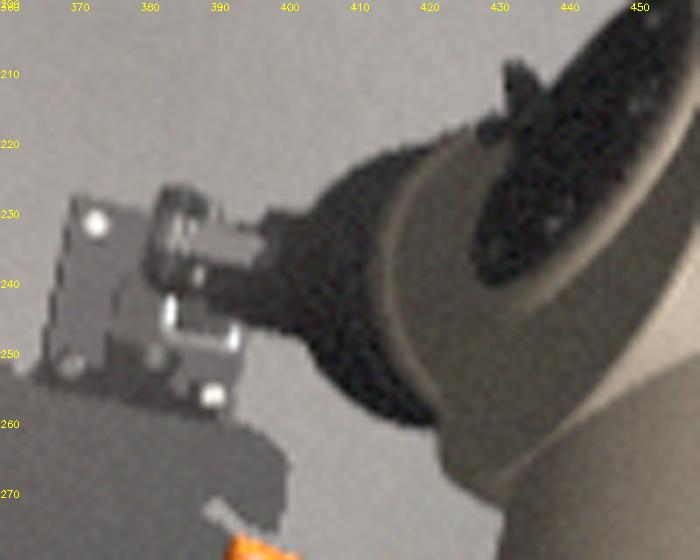

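move_arm(
  moves="0 0 0 -1 0 0 4; 0 0 0 -3 0 0 4; 0 0 0 -6 0 0 4; 0 0 0 -10 0 0 4; 0 0 0 -14 0 0 4; 0 0 0 -18 0 0 4; 0 0 0 -19 0 0 4; 0 0 0 -19 0 0 4",
)

```text
time: 14.1
eef_pos: [0.4932, -0.2865, 0.3519]
ee_rot: [0.704, 0.079, 0.701, -0.08]
force: [-0.1, -0.5, -0.7]
finger_gap: 0.0404
```

```bash
python3 look.py 10; python3 crop.py side10 260 60 400 220 4 c6s;python3 crop.py top10 330 200 430 280 7 c6t
python3 - <<'E'
from h import *
from workcell import readout
np.set_printoptions(precision=2,suppress=True)
st=readout.read_state(); R=graspR(st)
for b in(.08,-.04): print(TOP["long"]+b*d,move(st,R,TOP["long"]+b*d))
E
```

```text
14.1 [ 0.4932 -0.2865  0.3519] [ 0.215   0.2083  0.2425  1.6693 -0.0518  1.2658  1.8122] [-0.0572 -0.5053 -0.7186] 0.04039107137301135
[0.53 0.1  0.25] (array([-28.82, -39.16,  10.48]), array([ 9.7 , 38.28, -4.49]))
[0.61 0.12 0.16] (array([-28.82, -39.16,  10.48]), array([18.88, 42.14,  2.2 ]))
```

View pics/c6s.png

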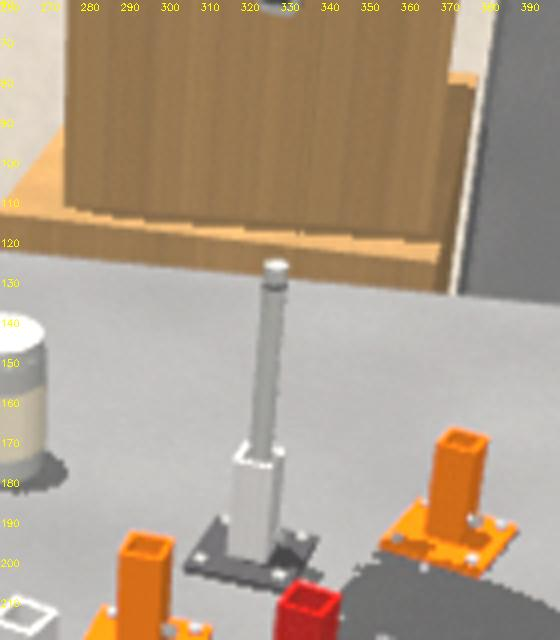

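View pics/c6t.png

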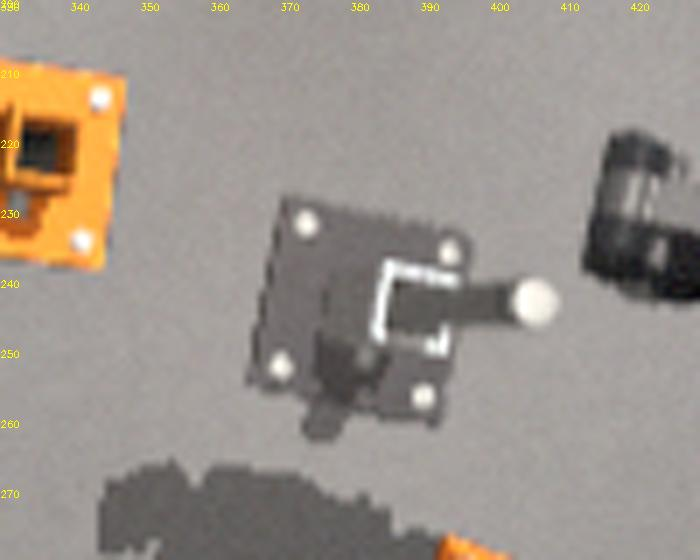

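move_arm(
  moves="-2 -3 0.7 -1 2 0 4; -6 -8 2 -2 6 -0.5 4; -10 -14 4 -2 10.5 -1 4; -14 -19 5 -2 15 -1.5 4; -18 -24 6.5 -1 19.5 -2 4; -22 -30 8 0 24 -3 4; -26 -35 9.5 2 28.5 -4 4; -28.8 -39.2 10.5 4 33 -4.5 4; -28.8 -39.2 10.5 6 36 -4.5 4; -28.8 -39.2 10.5 8.5 38 -4.5 4; -28.8 -39.2 10.5 9.7 38.3 -4.5 4; -28.8 -39.2 10.5 9.7 38.3 -4.5 4",
)

```text
time: 15.4
eef_pos: [0.5324, 0.0968, 0.2605]
ee_rot: [0.891, -0.064, 0.427, 0.136]
force: [-0.4, -0.3, 0.7]
finger_gap: 0.0403
```

move_arm(
  moves="0 0 0 0 0 0 4; 0 0 0 0 0 0 4",
)

```text
time: 15.6
eef_pos: [0.534, 0.0955, 0.2636]
ee_rot: [0.893, -0.063, 0.425, 0.134]
force: [0.3, -0.3, 0.0]
finger_gap: 0.0403
```

```bash
python3 look.py 11; python3 crop.py side11 200 170 300 270 6 c6s;python3 crop.py top11 170 160 270 240 7 c6t
python3 - <<'E'
from h import *
from workcell import readout
np.set_printoptions(precision=2,suppress=True)
st=readout.read_state(); R=graspR(st)
for b in(.08,-.04): print(TOP["long"]+b*d,move(st,R,TOP["long"]+b*d))
p=st["eef_pos"]; R=rot(st["ee_rot"]).as_matrix()
for n in C: print(n,proj(n,p),proj(n,p+R[:,1]*.025),proj(n,p-R[:,1]*.025))
E
```

```text
15.6 [0.534  0.0955 0.2636] [ 0.0182 -0.0248 -0.2966  2.3144 -0.1115  0.1696  1.6908] [ 0.2868 -0.3089  0.0285] 0.040314704492766064
[0.53 0.1  0.25] (array([-0.03, -0.86, -0.03]), array([ 1.  ,  0.18, -0.78]))
[0.61 0.12 0.16] (array([-0.03, -0.86, -0.03]), array([13.  ,  0.17, -0.6 ]))
side [279.87 176.28] [281.53 183.82] [278.29 169.14]
top [215.55 212.8 ] [202.89 216.28] [228.2  209.32]
```

View pics/c6s.png

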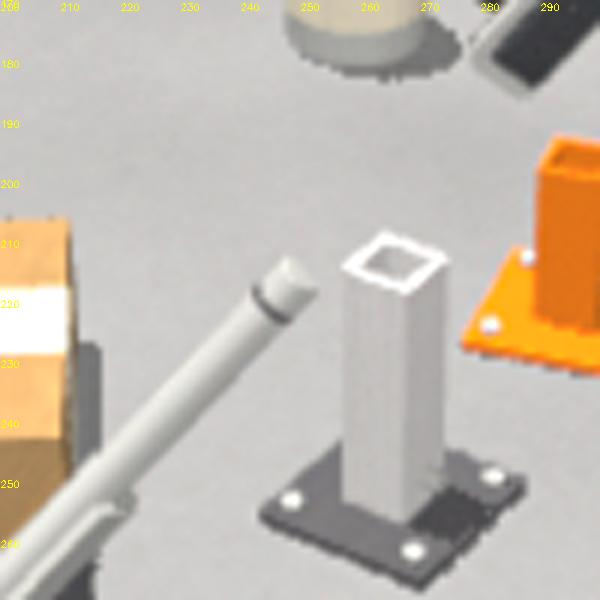

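View pics/c6t.png

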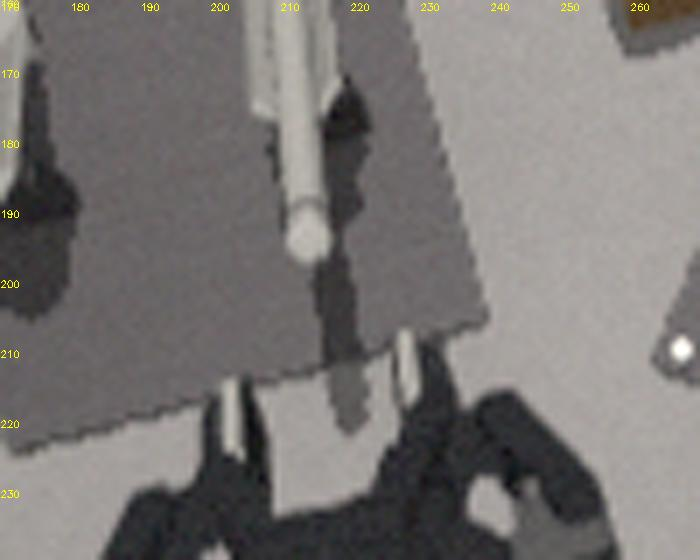

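move_arm(
  moves="0 0 0 2 0 0 4; 0 0 0 4 0 0 4; 0 0 0 4.5 0 0 4; 0 0 0 4.5 0 0 4",
)

```text
time: 16.1
eef_pos: [0.5513, 0.0969, 0.2269]
ee_rot: [0.885, -0.075, 0.441, 0.127]
force: [-0.2, -0.9, -1.0]
finger_gap: 0.04
```

```bash
cat > tgt.py <<'E'
from h import *
from workcell import readout
np.set_printoptions(precision=2,suppress=True)
st=readout.read_state(); R=graspR(st); print(st["q"])
for b in(.02,-.04): print(TOP["long"]+b*d,move(st,R,TOP["long"]+b*d))
E
python3 tgt.py
```

```text
[ 0.5   0.13 -0.82  2.27  0.65  0.17  0.97]
[0.57 0.11 0.21] (array([ 0.58, -3.1 ,  0.98]), array([3.04, 0.62, 0.47]))
[0.61 0.12 0.16] (array([ 0.58, -3.1 ,  0.98]), array([9.03, 0.72, 0.8 ]))
```

move_arm(
  moves="0.6 -3.1 1 1.5 0.6 0.5 4; 0.6 -3.1 1 3 0.6 0.5 4; 0.6 -3.1 1 3 0.6 0.5 4; 0.6 -3.1 1 3 0.6 0.5 4",
)

```text
time: 16.5
eef_pos: [0.5701, 0.1071, 0.2062]
ee_rot: [0.896, -0.063, 0.419, 0.133]
force: [0.0, -0.7, -0.2]
finger_gap: 0.0403
```

```bash
python3 tgt.py
```

```text
[ 0.58  0.24 -0.95  2.28  1.53  0.19  0.12]
[0.57 0.11 0.21] (array([-0.02, -0.18,  0.14]), array([0.14, 0.15, 0.03]))
[0.61 0.12 0.16] (array([-0.02, -0.18,  0.14]), array([6.14, 0.16, 0.05]))
```

move_arm(
  moves="0 -0.2 0.1 1.5 0.15 0 4; 0 -0.2 0.1 3 0.15 0 4; 0 -0.2 0.1 4.5 0.15 0 4; 0 -0.2 0.1 5.5 0.15 0 4; 0 -0.2 0.1 6 0.15 0 4; 0 -0.2 0.1 6 0.15 0 4",
)

```text
time: 17.1
eef_pos: [0.606, 0.1201, 0.1596]
ee_rot: [0.896, -0.063, 0.419, 0.135]
force: [-0.8, 0.2, 0.2]
finger_gap: 0.0401
```

```bash
python3 tgt.py; python3 look.py 12; python3 crop.py side12 200 170 300 270 6 c6s;python3 crop.py top12 170 160 270 240 7 c6t
```

```text
[ 0.54  0.45 -0.98  2.24  1.86  0.35 -0.13]
[0.57 0.11 0.21] (array([-0.01, -0.09, -0.  ]), array([-5.88, -0.04,  0.09]))
[0.61 0.12 0.16] (array([-0.01, -0.09, -0.  ]), array([ 0.12, -0.04,  0.1 ]))
17.1 [0.606  0.1201 0.1596] [ 0.5407  0.4459 -0.9763  2.2417  1.8633  0.3485 -0.1337] [-0.8036  0.1893  0.219 ] 0.04014774242091174
```

View pics/c6s.png

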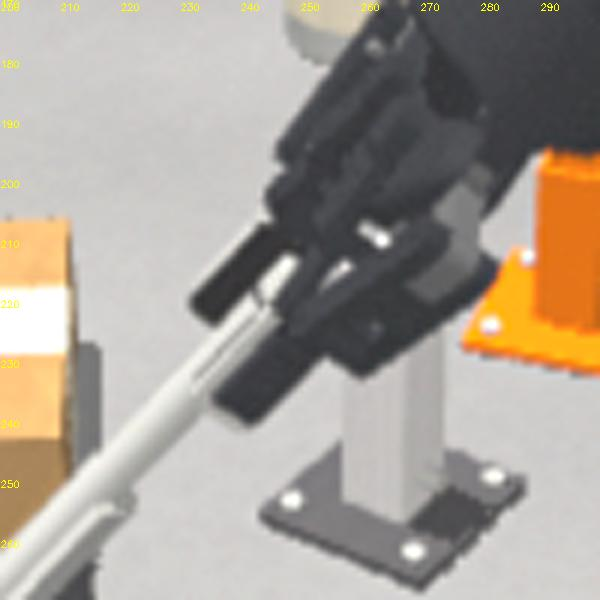

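View pics/c6t.png

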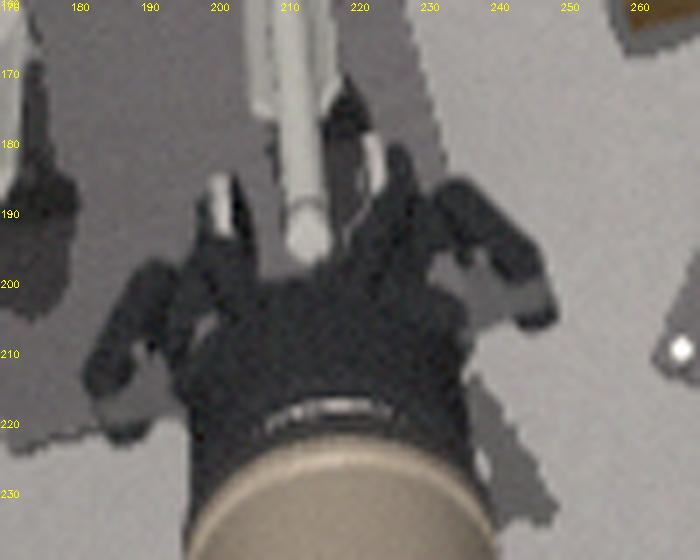

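move_arm(
  moves="0 0 0 0 0 0 1; 0 0 0 0 0 0 1; 0 0 0 0 0 0 1; 0 0 0 0 0 0 1; 0 0 0 0 0 0 1; 0 0 0 0 0 0 1; 0 0 0 0 0 0 1",
  squeeze=60,
)

```text
time: 17.9
eef_pos: [0.6057, 0.1205, 0.1606]
ee_rot: [0.896, -0.064, 0.418, 0.135]
force: [-6.0, -1.7, 6.6]
finger_gap: 0.0125
```

Run:
```python
from h import *
from workcell import readout
np.set_printoptions(precision=3,suppress=True)
st=readout.read_state(); R0=rot(st["ee_rot"]); print(R0.as_matrix(),st["eef_pos"])
y=R0.as_matrix()[:,1]; yaw=np.arctan2(y[1],y[0]);p=st["eef_pos"]
print(move(st,R0,p+[0,0,.1]), move(st,downR(yaw),p+[-.02,-.01,.27]))
```

```text
[[ 0.614 -0.295  0.732]
 [ 0.189  0.955  0.227]
 [-0.766 -0.001  0.643]] [0.606 0.121 0.161]
(array([0., 0., 0.]), array([-7.662, -0.01 ,  6.426])) (array([ 0.019, 39.987,  0.053]), array([-22.105,  -0.392,  15.66 ]))
```

move_arm(
  moves="0 0 0 -0.5 0 0.1 1; 0 0 0 -1.5 0 0.5 1; 0 0 0 -3.5 0 2.2 1; 0 0 0 -6 0 4.4 1; 0 0 0 -9 0 7 1; 0 4 0 -12 0 9 1; 0 10 0 -15 0 11 1; 0 16 0 -18 0 13 1; 0 23 0 -20.5 -0.2 14.5 1; 0 30 0 -22 -0.4 15.6 1; 0 36 0 -22.1 -0.4 15.6 1; 0 40 0 -22.1 -0.4 15.6 1",
)

```text
time: 19.1
eef_pos: [0.5856, 0.1101, 0.4349]
ee_rot: [0.707, -0.104, 0.691, 0.105]
force: [0.1, -0.3, -0.1]
finger_gap: 0.0124
```

move_arm(
  moves="0 0 0 0 0 0 1; 0 0 0 0 0 0 1; 0 0 0 0 0 0 1",
)

```text
time: 19.4
eef_pos: [0.5849, 0.1097, 0.4288]
ee_rot: [0.707, -0.105, 0.691, 0.106]
force: [-0.0, 0.8, -1.4]
finger_gap: 0.0125
```

```bash
python3 look.py 13
python3 - <<'E'
from h import *
from workcell import readout
np.set_printoptions(precision=3,suppress=True)
st=readout.read_state(); R0=rot(st["ee_rot"]); print(R0.as_matrix())
y=R0.as_matrix()[:,1]; yaw=np.arctan2(y[1],y[0])
for dy in(0,-30):print(move(st,downR(yaw+np.radians(dy)),np.array([.584,-.031,.31])))
E
```

```text
19.4 [0.5849 0.1097 0.4288] [ 0.5495  0.4332 -1.1997  1.4295  0.4112  1.5273  1.2429] [-0.0296  0.812  -1.3663] 0.012506458303311374
[[ 0.022 -0.293  0.956]
 [ 0.004  0.956  0.293]
 [-1.    -0.003  0.022]]
(array([0.002, 1.269, 0.167]), array([ 11.875, -13.32 ,  -4.448]))
(array([30.001,  1.284, -0.169]), array([ 11.875, -13.32 ,  -4.448]))
```

View pics/side13.png

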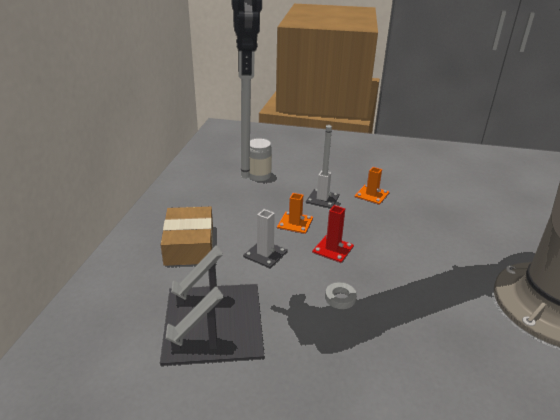

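move_arm(
  moves="0 0.3 0 0.5 -0.7 -0.2 1; 0 0.8 0 2 -2.7 -0.9 1; 0 1.2 0.1 4 -5.5 -1.9 1; 0 1.3 0.1 6 -8.5 -2.9 1; 0 1.3 0.1 8 -11 -3.7 1; 0 1.3 0.1 9.5 -12.8 -4.3 1; 0 1.3 0.1 10.5 -13.3 -4.4 1; 0 1.3 0.1 10.8 -13.3 -4.4 1; 0 1.3 0.1 10.8 -13.3 -4.4 1",
)

```text
time: 20.4
eef_pos: [0.5849, -0.0279, 0.3212]
ee_rot: [0.699, -0.105, 0.699, 0.106]
force: [0.3, 0.4, -2.0]
finger_gap: 0.012
```

```bash
python3 look.py 14; python3 crop.py side14 220 120 320 230 6 c6s;python3 crop.py top14 240 160 350 240 7 c6t
python3 - <<'E'
from h import *
from workcell import readout
st=readout.read_state(); p=st["eef_pos"];print(rot(st["ee_rot"]).as_matrix().round(3))
for n in C: print(n,"foot",proj(n,p-[0,0,.165]))
E
```

```text
20.4 [ 0.5849 -0.0279  0.3212] [ 0.7819  0.4928 -1.172   1.6087  0.4614  1.3525  1.4206] [ 0.339   0.4176 -1.9756] 0.011985943554616041
[[ 0.    -0.296  0.955]
 [ 0.001  0.955  0.296]
 [-1.     0.001  0.   ]]
side foot [265.18982798 191.9505611 ]
top foot [280.00658496 195.39104091]
```

View pics/c6s.png

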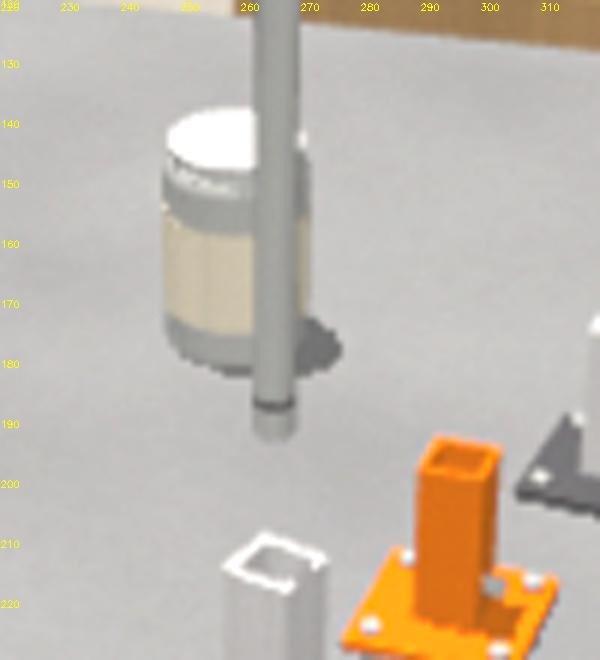

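View pics/c6t.png

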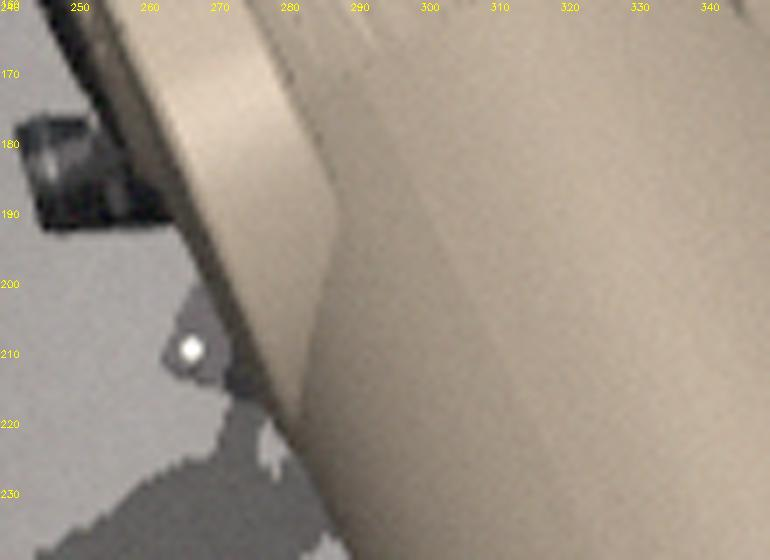

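move_arm(
  moves="0 0 0 1 -0.3 -0.1 1; 0 0 0 2 -0.3 -0.1 1; 0 0 0 3 -0.3 -0.1 1; 0 0 0 3.8 -0.3 -0.1 1; 0 0 0 4.2 -0.3 -0.1 1; 0 0 0 4.2 -0.3 -0.1 1; 0 0 0 4.2 -0.3 -0.1 1",
)

```text
time: 21.2
eef_pos: [0.585, -0.0326, 0.2791]
ee_rot: [0.699, -0.105, 0.7, 0.105]
force: [0.2, -0.2, -1.1]
finger_gap: 0.0126
```

```bash
python3 look.py 15; python3 crop.py side15 230 170 300 240 8 c6s;python3 crop.py top15 240 160 350 240 7 c6t
python3 - <<'E'
from h import *
from workcell import readout
st=readout.read_state(); p=st["eef_pos"];print(rot(st["ee_rot"]).as_matrix().round(3))
for n in C: print(n,"foot",proj(n,p-[0,0,.165]),proj(n,[p[0],p[1],.105]))
E
```

```text
21.2 [ 0.585  -0.0326  0.2791] [ 0.7735  0.526  -1.1483  1.6647  0.4973  1.2815  1.397 ] [ 0.2252 -0.2196 -1.0808] 0.012614687663957206
[[-0.001 -0.294  0.956]
 [ 0.     0.956  0.294]
 [-1.     0.001 -0.001]]
side foot [265.70235186 208.72718183] [265.67243208 212.56573542]
top foot [282.04432152 197.98494274] [281.97336387 198.49113488]
```

View pics/c6s.png

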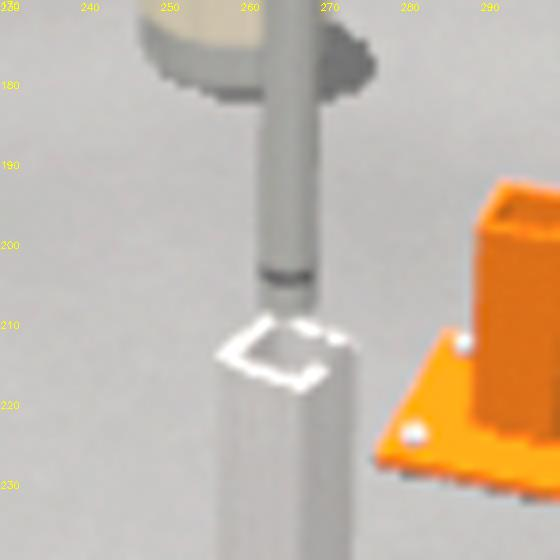

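View pics/c6t.png

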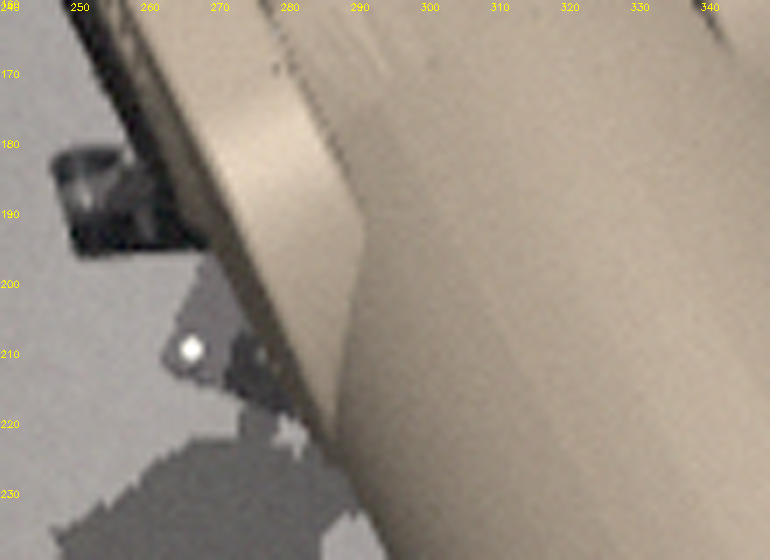

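move_arm(
  moves="0 0 0 0 0.17 0.05 1; 0 0 0 0.2 0.17 0.05 1; 0 0 0 0.4 0.17 0.05 1; 0 0 0 0.6 0.17 0.05 1; 0 0 0 0.7 0.17 0.05 1; 0 0 0 0.7 0.17 0.05 1",
)

```text
time: 21.9
eef_pos: [0.5847, -0.0311, 0.2716]
ee_rot: [0.699, -0.105, 0.7, 0.105]
force: [-1.0, 0.7, -0.9]
finger_gap: 0.0126
```

```bash
python3 look.py 16; python3 crop.py side16 240 190 290 240 12 c6s
```

```text
21.9 [ 0.5847 -0.0311  0.2716] [ 0.7679  0.532  -1.1437  1.6745  0.5037  1.2696  1.3888] [-0.9639  0.7026 -0.8668] 0.01257787869524876
```

View pics/c6s.png

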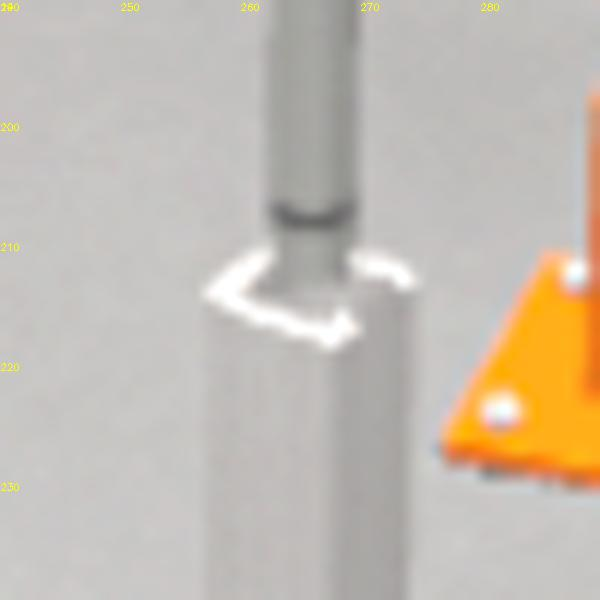

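Run:
```python
import cv2,numpy as np
from h import *
np.set_printoptions(precision=2,suppress=True)
a=cv2.imread("pics/side16.png")[203:223,253:278]; c=cv2.imread("pics/side0.png")[203:223,253:278]
f=lambda i:cv2.resize(cv2.convertScaleAbs(i,alpha=2.6,beta=-130),None,fx=15,fy=15,interpolation=cv2.INTER_NEAREST)
cv2.imwrite("pics/z16.png",np.hstack([f(a),f(c)]))
b=np.array([.585,-.031,.105]);p0=proj("side",b)
for e in np.eye(3)*.001: print(proj("side",b+e)-p0)
print(cv2.imread("pics/side0.png").mean(2).astype(int)[207:220,256:275]);print(cv2.imread("pics/side16.png").mean(2).astype(int)[207:220,256:275])
```

```text
[-0.48 -0.06]
[-0.11  0.26]
[ 0.   -0.41]
[[118 118 117 117 118 118 120 120 118 118 118 118 117 117 117 116 116 117
  117]
 [120 118 118 117 118 118 119 129 133 124 118 117 117 117 117 117 117 117
  117]
 [120 119 119 119 117 119 131 161 168 149 135 133 124 118 117 117 117 117
  118]
 [120 120 118 119 120 130 157 172 152 160 164 166 151 136 124 123 119 118
  117]
 [120 119 119 125 142 154 158 120 109 117 120 137 163 167 146 144 136 125
  120]
 [120 120 130 154 181 149 114 100 104 112 113 116 121 135 146 161 172 155
  128]
 [119 131 164 184 151 111 100  99 105 112 114 116 115 116 117 136 172 175
  137]
 [123 149 179 174 131 109 102 100 105 111 114 115 116 120 138 163 158 119
  111]
 [120 120 137 160 160 142 132 123 113 112 115 114 127 152 179 150 113 100
  109]
 [119 116 113 119 135 162 179 167 144 131 130 128 161 180 152 112  99  98
  110]
 [120 116 112 112 115 120 124 137 159 162 165 163 177 149 112 100  99 100
  111]
 [120 115 114 113 114 115 115 117 118 120 137 159 133 108 102 101 100 100
  110]
 [120 115 114 114 115 116 116 115 112 114 116 114 103 100 101 101 100 100
  110]]
[[12
[... 349 characters left out ...]
 104 102 105 103  96  96 140 149 151 141 130
  124]
 [123 124 136 161 189 156 116 101 102 104 103  97  94 128 153 167 169 160
  133]
 [124 137 171 192 157 117 104  99 103 108 107 108 103 119 121 121 126 176
  144]
 [127 155 187 180 137 113 106 105 110 116 118 119 120 119 116 112 107 114
  117]
 [125 125 142 167 167 147 137 128 119 117 120 119 131 118 111 108 104 103
  114]
 [125 120 118 124 141 170 187 174 151 136 136 135 164 130 110 106 104 104
  114]
 [124 121 118 118 120 125 129 143 165 169 172 170 185 149 113 106 105 105
  115]
 [125 121 118 118 119 119 120 122 122 126 142 165 139 112 107 106 105 105
  115]
 [125 121 119 119 120 121 121 120 117 118 121 119 107 103 106 106 104 105
  114]]
```

View pics/z16.png

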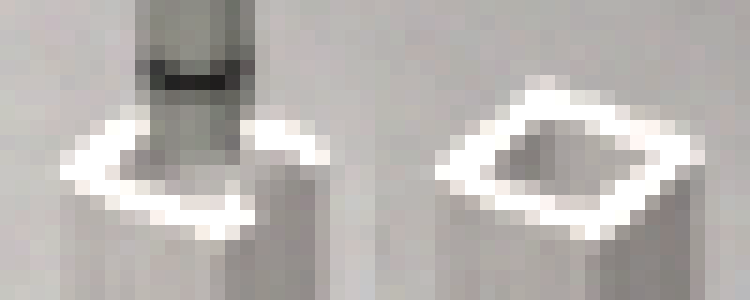

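move_arm(
  moves="0 0 0 0.1 0.05 0 1; 0 0 0 0.2 0.05 0 1; 0 0 0 0.3 0.05 0 1; 0 0 0 0.4 0.05 0 1; 0 0 0 0.5 0.05 0 1; 0 0 0 0.5 0.05 0 1",
)

```text
time: 22.6
eef_pos: [0.5846, -0.0305, 0.2667]
ee_rot: [0.699, -0.105, 0.7, 0.105]
force: [-0.2, 0.2, -2.0]
finger_gap: 0.0121
```

move_arm(
  moves="0 0 0 0.1 0 0 1; 0 0 0 0.2 0 0 1; 0 0 0 0.3 0 0 1; 0 0 0 0.3 0 0 1",
  squeeze=40,
)

```text
time: 23.0
eef_pos: [0.5845, -0.0305, 0.2637]
ee_rot: [0.699, -0.105, 0.7, 0.105]
force: [-0.4, 0.4, -3.1]
finger_gap: 0.0123
```

```bash
python3 look.py 17; python3 crop.py side17 240 190 290 240 12 c6s
```

```text
23.0 [ 0.5845 -0.0305  0.2637] [ 0.7637  0.5385 -1.139   1.6848  0.5111  1.2562  1.3819] [-0.3605  0.4167 -3.1167] 0.012300575406529611
```

View pics/c6s.png

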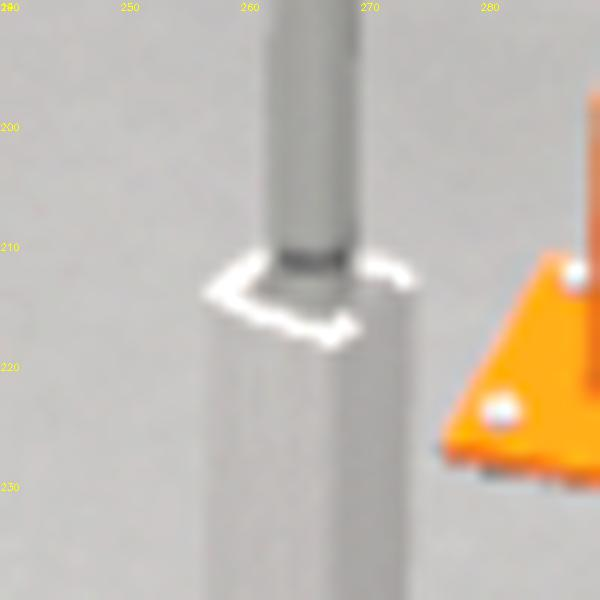

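move_arm(
  moves="0 0 0 0.2 0 0 1; 0 0 0 0.4 0 0 1; 0 0 0 0.6 0 0 1; 0 0 0 0.8 0 0 1; 0 0 0 0.8 0 0 1",
)

```text
time: 23.6
eef_pos: [0.5845, -0.0306, 0.2555]
ee_rot: [0.699, -0.105, 0.7, 0.105]
force: [0.5, -0.2, -1.7]
finger_gap: 0.0124
```

move_arm(
  moves="0 0 0 0.3 0 0 1; 0 0 0 0.6 0 0 1; 0 0 0 0.9 0 0 1; 0 0 0 1.2 0 0 1; 0 0 0 1.4 0 0 1; 0 0 0 1.5 0 0 1; 0 0 0 1.5 0 0 1",
)

```text
time: 24.3
eef_pos: [0.5846, -0.0305, 0.2407]
ee_rot: [0.699, -0.105, 0.7, 0.105]
force: [0.8, 0.4, -1.9]
finger_gap: 0.0126
```

move_arm(
  moves="0 0 0 0.2 0 0 1; 0 0 0 0.4 0 0 1; 0 0 0 0.6 0 0 1; 0 0 0 0.7 0 0 1; 0 0 0 0.7 0 0 1",
)

```text
time: 24.8
eef_pos: [0.5845, -0.0305, 0.2336]
ee_rot: [0.699, -0.105, 0.7, 0.105]
force: [-0.0, 0.3, -1.5]
finger_gap: 0.0126
```

move_arm(
  moves="0 0 0 0.1 0 0 1; 0 0 0 0.2 0 0 1; 0 0 0 0.3 0 0 1; 0 0 0 0.3 0 0 1",
)

```text
time: 25.2
eef_pos: [0.5845, -0.0305, 0.2307]
ee_rot: [0.699, -0.105, 0.7, 0.105]
force: [-0.4, -1.1, -2.0]
finger_gap: 0.0127
```

move_arm(
  moves="0 0 0 0.1 0 0 1; 0 0 0 0.2 0 0 1; 0 0 0 0.3 0 0 1; 0 0 0 0.4 0 0 1; 0 0 0 0.4 0 0 1",
)

```text
time: 25.7
eef_pos: [0.5845, -0.0305, 0.2267]
ee_rot: [0.699, -0.105, 0.7, 0.105]
force: [-0.4, -0.2, -1.9]
finger_gap: 0.0122
```

move_arm(
  moves="0 0 0 0.1 0 0 1; 0 0 0 0.2 0 0 1; 0 0 0 0.3 0 0 1; 0 0 0 0.4 0 0 1; 0 0 0 0.4 0 0 1",
)

```text
time: 26.2
eef_pos: [0.585, -0.0303, 0.2235]
ee_rot: [0.699, -0.105, 0.699, 0.105]
force: [-0.9, 0.0, 5.1]
finger_gap: 0.0129
```

move_arm(
  moves="0 0 0 0.05 0 0 1; 0 0 0 0.1 0 0 1; 0 0 0 0.1 0 0 1",
)

```text
time: 26.5
eef_pos: [0.5852, -0.0302, 0.2228]
ee_rot: [0.699, -0.105, 0.699, 0.105]
force: [-0.1, 0.3, 7.9]
finger_gap: 0.0123
```

Force rises by about 3–4 N/mm, so the shaft is on the stop spring. I'll unload it until the stop carries little more than the shaft's weight, then release.

move_arm(
  moves="0 0 0 -0.1 0 0 1; 0 0 0 -0.2 0 0 1; 0 0 0 -0.23 0 0 1; 0 0 0 -0.23 0 0 1",
)

```text
time: 26.9
eef_pos: [0.5846, -0.0305, 0.2241]
ee_rot: [0.699, -0.105, 0.7, 0.105]
force: [-0.0, -0.5, 2.8]
finger_gap: 0.0127
```

move_arm(
  moves="0 0 0 -0.07 0 0 1; 0 0 0 -0.07 0 0 1",
)

```text
time: 27.1
eef_pos: [0.5845, -0.0306, 0.2246]
ee_rot: [0.699, -0.105, 0.7, 0.105]
force: [-0.3, -0.6, -0.2]
finger_gap: 0.0125
```

move_arm(
  moves="0 0 0 0 0 0 1.3; 0 0 0 0 0 0 1.5; 0 0 0 0 0 0 1.8; 0 0 0 0 0 0 2.5; 0 0 0 0 0 0 4; 0 0 0 0 0 0 4; 0 0 0 0 0 0 4",
)

```text
time: 27.8
eef_pos: [0.5846, -0.0305, 0.2248]
ee_rot: [0.699, -0.105, 0.7, 0.105]
force: [0.4, -0.4, -0.0]
finger_gap: 0.04
```

```bash
python3 look.py 18; python3 crop.py side18 210 60 330 270 3 c6s
```

```text
27.8 [ 0.5846 -0.0305  0.2248] [ 0.744   0.5739 -1.1118  1.7295  0.5504  1.1928  1.3505] [ 0.3688 -0.4028 -0.0079] 0.039984337998932584
```

View pics/c6s.png

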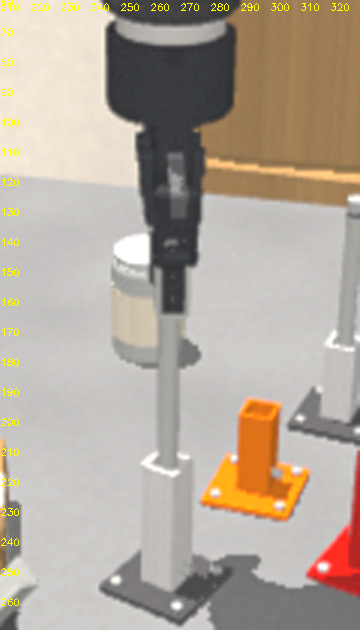

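Released cleanly. Next I'll retreat straight up, then sideways.

move_arm(
  moves="0 0 0 -1 0 0 4; 0 0 0 -3 0 0 4; 0 0 0 -6 0 0 4; 0 0 0 -10 0 0 4; 0 0 0 -14 0 0 4; 0 0 0 -16 0 0 4; 0 0 0 -16 3 -3 4; 0 0 0 -16 7 -6 4; 0 0 0 -16 11 -9 4; 0 0 0 -16 14 -11 4; 0 0 0 -16 15 -12 4; 0 0 0 -16 15 -12 4",
)

```text
time: 29.1
eef_pos: [0.4247, 0.0795, 0.3857]
ee_rot: [0.699, -0.108, 0.699, 0.104]
force: [0.2, -1.1, -0.7]
finger_gap: 0.0402
```

```bash
python3 look.py 19
```

```text
29.1 [0.4247 0.0795 0.3857] [ 1.0699  0.0161 -1.3624  1.8147  0.0211  1.3252  1.5738] [ 0.1896 -1.1044 -0.7173] 0.04018520829829292
```

View pics/side19.png

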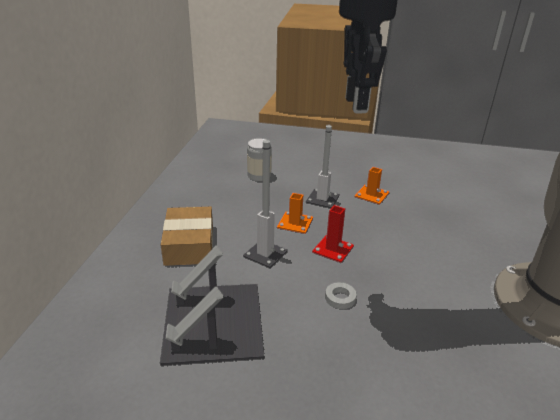

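View pics/top19.png

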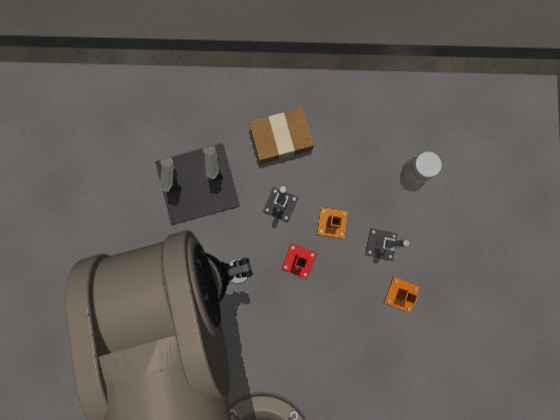

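Both shafts stand in the right holders, and the carton, can and bearing are at their starting pixels. Last, a tilt and height check from the shaft tops: long at side (267,146) and top (283,190), short at side (328,128) and top (405.5,243).

Run:
```python
from h import *
np.set_printoptions(precision=3,suppress=True)
for us,ut,m,L in (((267,146),(283,190),(.585,-.0305,.105),.205),((328.3,128),(405.5,243),(.4916,-.2864,.075),.165)):
    t,r=tri(np.array(us),np.array(ut)); h=np.hypot(*(t-m)[:2])
    print(t,r,"tilt~",h/(t[2]-m[2]),"depth",m[2]-(t[2]-L))
from workcell import readout,ctrl
print(readout.read_state()["joint_velocities"]); print(ctrl.job_done())
```

```text
[ 0.583 -0.032  0.255] [ 0.101  0.017 -0.012 -0.105] tilt~ 0.0155751931607189 depth 0.05540058330835705
[ 0.49  -0.288  0.195] [ 0.526  0.046 -0.02  -0.46 ] tilt~ 0.020339819136637585 depth 0.04459177346230754
[-0.01   0.045  0.023 -0.008  0.003 -0.001  0.   ]
the job is handed in; nothing more can be done
None
```

Both shafts are put away upright: the short one in the low holder, the long one in the tall holder. The job was handed in at about 29 s; it reports no verdict.

**Lowering:** I lowered each shaft in steps of 3–4 mm near the stop until the force showed it had landed. About 1 mm more raised the force by 2–3 N, as a sprung stop should. I then backed off until little more than the shaft's weight rested on the stop before opening the gripper. The highest force I read was about 8 N, roughly 10 N on the stop with the shaft's weight added.

**Last check, by camera:**

| Shaft | Tilt | Depth below mouth (camera) | Depth below mouth (arm) |
|---|---|---|---|
| Long | about 0.02 rad | about 55 mm | about 44 mm |
| Short | about 0.02 rad | about 45 mm | about 40 mm |

- **Depths disagree:** the camera and arm figures differ by 5–11 mm, most likely because I read the shaft tops roughly in the last picture. Both figures are well past the required 33 mm and 25 mm.
- **Bystanders:** the carton, can and bearing appear unmoved. The gripper was clear of everything, though the arm was still settling slightly when I handed in.
- **Joint limit:** while approaching the long shaft, joint 6 sat at the edge of its range, reading 0.1696 against a lower limit of 0.17. I can't rule out that this counts as passing the limit. The robot reported no fault.

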